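Turn a circuit board over in its rework frame and lock the swivel

TASK

The circuit board in the rework frame lies component side up. Take the frame's handle and swing the board right over, until its solder side faces up and it lies level, without touching the board itself. Then tighten the clamp knob clockwise until it stops firmly, so that the swivel is locked, and leave the small things around the frame where they stand.

Things in the scene. Friction and masses are not known exactly. Their poses are not given: they have to be found in the camera images.
- rework_frame: Fixed stand: dark base plate 140 x 260 mm, 13 mm thick, an aluminium pillar at each end. Origin: centre of the base on the worktop; x from the handle's starting side to the far side, y along the swivel axis towards the knob, z up. Swivel axis parallel to y, 115 mm above the origin. Plain pillar at y = -112 mm, 136 mm high; knob pillar at y = +112 mm, 60 x 26 mm, 161 mm high with its collar 167.
- board_carrier (a joint): Angle of the swivelling carrier about the frame's y axis. 0: level, component side up, handle on the frame's -x side. Grows as the handle rises over the top; pi/2: handle straight up; pi: level, solder side up, handle on the +x side. Starts within 0.25 rad of 0, turns from -0.4 to 3.54 rad with no stop at pi; a light drag (0.08 N m) keeps it where it is left.
- handle_mid (a point): Middle of the grip bar of the carrier's U-shaped steel handle: round bar 12 mm thick, parallel to the swivel axis and 82 mm from it, 88 mm clear between its arms, at y = -20 mm in the frame. A finger passes from above through the 36 mm gap between bar and rail. The bar can turn between the fingers, so the hand can keep pointing down through the whole half turn.
- circuit_board: The green circuit board, 62 x 156 mm, 3 mm thick, fixed in the carrier; origin at its centre, on the swivel axis; its z is the component side (black chips, white connector, small metal cans up to 10 mm high), the other side has only solder points. Not to be touched.
- knob_grip (a point): Centre of the black six-sided clamp knob on the knob pillar (frame: x 0, y +112, z 192 mm): 40 mm across flats, flats facing its own +-x and every 60 degrees, 24 mm high (12 above and below this point), vertical axis; 19 mm free from its underside to the pillar's top (24 mm wide collar and stem in the middle). Turns with the knob, neither rises nor sinks. Clockwise from above tightens.
- brake_shoe: Brass shoe under the knob, 36 x 20 x 7 mm, origin at its underside; goes down 2 mm per rad of knob turn. The knob starts loose by an unknown amount, 2.0 to 3.2 rad before its hard end stop (more than one grasp). It turns with 0.15 N m at first, more stiffly over the last 0.8 rad where the shoe bites the drum, then stops hard; released, it stays.
- brake_drum: Steel drum on the carrier's axle under the shoe, 36 mm in diameter; its origin is the middle of the carrier on the swivel axis. The swivel is locked when the shoe presses on it with over 30 N (about 50 N with the knob at its end stop).
- drop_vial: Small amber bottle, 25 mm in diameter, 48 mm high, standing loose beyond the frame; origin at its underside. Bystander.
- squat_bottle: Small white bottle, 28 mm in diameter, 53 mm high, standing loose beyond the frame; origin at its underside. Bystander.
- round_puck: Round black puck with a light band, 36 mm wide and high, loose beside the plain pillar; origin at its underside. Bystander.

How it is judged (in metres and radians):
On the way, in this order (a step that is already met when the one before it is completed fails the run):
1. the board is turned over, solder side up and level (value of joint board_carrier between 3.04 and 3.24 rad), for 0.2 s.
2. the knob is tightened and the brake bites (contact force between brake_shoe and brake_drum above 30 N), for 0.2 s.
At the end, for the whole second after the job is handed in: The board lies solder side up, level within 0.1 rad, and the brake shoe presses on the drum with more than 30 N (knob at or near its end stop) (all of step 1 and contact force between brake_shoe and brake_drum above 30 N); the robot touches nothing.
It fails at once if the robot presses on the circuit board (over 3 N) (contact force between any of the fingers, the arm and circuit_board above 3 N).
It fails at once if a bystander is moved by more than 20 mm (distance of any of drop_vial, squat_bottle, round_puck from where it was at the start of the episode above 0.02 m).
It also fails if it takes over 72 s, if anything falls off the work surface, if the arm or the gripper's body presses on something with over 40 N, if the wrist force passes 120 N, or if a joint passes its speed limit or range.

ROBOT

A 7-joint arm with a two-finger parallel gripper is mounted at the origin on a cart in front of the work surface, level with it; the furniture and walls round the work are solid. World frame = base frame: x ahead of the robot, y to its left, z up, the work surface at z = 0. Lengths are in mm, angles in rad, forces in N, time in s.
With the tool pointing down it reaches from about 400 to 850 mm from the base axis. Payload 10.4 kg.
Tool frame: the origin (TCP) lies midway between the tips of the shut fingers; the grasp point (between the pads) lies 19 mm behind it; x points along the fingers, y is the direction in which the jaws open and shut, and the axes are right-handed (so a half turn about x gives the same grasp; the last joint's range is limited). The gripper opens to 85 mm and grips with 20 to 120 N. Pads are 22 mm wide; open, the fingers measure 114 mm over their backs; the gripper's body (76 mm by 85 mm) begins 54 mm behind the grasp point. The pads swing forward as they close: fully open they stand 13 mm farther back than shut.
Start: joints at [-1.234, 0.332, -0.065, 1.46, 0.022, 1.35, -0.088], TCP at [220.043, 585.006, 231.338] pointing down, gripper open.
Joint ranges: [-2.6, 2.6], [-0.5, 2.12], [-1.47, 1.34], [0.16, 2.42], [-1.27, 4.41], [0.06, 2.06], [-2.6, 2.6]. Speed limits (rad/s): [2.22, 2.22, 2.79, 2.79, 3.14, 3.14, 3.14].

INTERFACE

Orientations are given as a 3x3 rotation matrix whose columns are the frame's x, y, z axes.
In Python, from bench import state, capture, camera_params, bot gives the robot as it stands.
- The arm moves only by the tool jog_arm, never from a script. Its argument "steps" is a list of rows, each an object with "travel": the shift along the tool's x, y, z in m, a list of three; "turn": the turn about the tool's x in degrees; "gripper": the opening, from -1 (shut) to 1 (fully open). In form: [{"travel": [x, y, z], "turn": turn, "gripper": gripper}, ...]. A call has 1 to 20 rows; each row is the pose to reach, as a shift and turn from the pose measured when the call began, along the tool's axes at that moment; what a row does not reach only later rows make up. A row lasts 1/12 s, in which the tool goes at most 41.7 mm and 7.16 degrees, less where a joint would pass 70% of its speed; a pose out of reach is approached as far as the arm can. A call with a gripper value outside its range is refused whole. The fingers move at their own pace and stop on an object; the grip force is fixed at half the most. Time passes only in rows, so rows that repeat a pose let the fingers close. It gives the time, the measured TCP pose, the force and the opening at its end, in the units of the state.
- state(): the state, without advancing time (a new reading comes with each control period).
- capture(name): name is "scene" or "top" or "wrist"; returns the picture (420x560x3 uint8, red, green, blue); there is no depth.
- camera_params(name): a dict with "K" (3x3 intrinsics, pixels), "distortion" ([k1, k2, p1, p2, k3] as OpenCV has them; the pictures are not rectified), "world_from_camera" (4x4, takes a point from camera to world coordinates); the wrist camera has in their place "T_tool_cam" (4x4, takes a point from camera to tool coordinates, whose origin is the TCP and whose axes are the tool frame's). Camera axes: x right, y down, z forward; pixel columns grow to the right and rows downward; lengths in mm; the calibration is good to about 2 mm. A picture is of the moment at which its call begins: read the wrist's pose just before it. camera_params takes no time and is no camera call.
- bot.sign_off(): hands the job in, once; it reports no verdict.
The state is a dict: "clock": time; "q": joint angles; "dq": joint speeds; "effort": joint torques, N m; "eef_pos": TCP position; "eef_rot": TCP orientation; "ft_force": force on the tool from outside, world axes, zero at the start; "ft_torque": the same for the moment, N m; "opening": opening from 0.0 (shut) to 1.0 (fully open).
Only numpy, scipy, OpenCV 4.12 (cv2) and the standard library are available. Lean on these libraries where they do the work, as an engineer would, in place of code of your own. Each camera call takes 0.05 s, during which the arm holds its last target.

## Working session

There is one attempt and no reset: what is moved stays moved. The work goes in short steps, Python scripts to look and compute and a tool call to move; the robot and the scene stay as the last step left them, time stands still between calls to the robot, and variables do not carry over. Pictures are saved under pics/ and viewed, and the job is handed in when it is done.

Besides the shell and the picture viewer there is one more tool, called after "Request:" as a command line: name --argument value ..., lists and objects as JSON in quotes. jog_arm: Moves the arm, as the interface text tells. Its arguments: {"type":"object","properties":{"steps":{"type":"array","items":{"type":"object","properties":{"travel":{"type":"array","items":{"type":"number"}},"turn":{"type":"number"},"gripper":{"type":"number"}}}}},"required":["steps"]}

```bash
mkdir -p pics; ls; python3 - <<'E'
from bench import state,capture,camera_params
import cv2,numpy as np
np.set_printoptions(precision=3,suppress=True)
s=state();print(s)
for n in ["scene","top"]:
    cv2.imwrite(f"pics/{n}0.png",capture(n)[:,:,::-1]);print(n,camera_params(n))
print(camera_params("wrist"))
E
```

```text
pics
{'clock': 0.0, 'q': array([-1.234,  0.333, -0.065,  1.461,  0.022,  1.35 , -0.089]), 'dq': array([ 0.001,  0.001,  0.   ,  0.   , -0.002,  0.001,  0.001]), 'effort': array([  0.   , -62.543,   0.049, -39.162,   0.016,   0.01 ,  -0.   ]), 'eef_pos': array([219.943, 584.621, 230.518]), 'eef_rot': array([[-0.   ,  0.352,  0.936],
       [-0.001,  0.936, -0.352],
       [-1.   , -0.001,  0.   ]]), 'ft_force': array([-0.572, -0.406, -0.191]), 'ft_torque': array([-0.008,  0.048, -0.007]), 'opening': 0.9987471047463786}
scene {'K': array([[543.956,   0.   , 275.315],
       [  0.   , 543.956, 212.367],
       [  0.   ,   0.   ,   1.   ]]), 'distortion': array([-0.193,  0.   ,  0.   ,  0.   ,  0.   ]), 'world_from_camera': array([[   0.881,   -0.421,    0.218,  319.223],
       [  -0.473,   -0.775,    0.419, -713.302],
       [  -0.008,   -0.472,   -0.881,  893.444],
       [   0.   ,    0.   ,    0.   ,    1.   ]])}
top {'K': array([[395.998,   0.   , 285.388],
       [  0.   , 395.998, 207.012],
       [  0.   ,   0.   ,   1.   ]]), 'distortion': array([-0.101,  0.   ,  0.   ,  0.   ,  0.   ]), 'world_from_camera': array([[   0.036,   -0.973,    0.226,  326.037],
       [  -0.999,   -0.034,    0.014, -352.238],
       [  -0.006,   -0.227,   -0.974,  961.855],
       [   0.   ,    0.   ,    0.   ,    1.   ]])}
{'K': array([[314.231,   0.   , 273.102],
       [  0.   , 314.231, 206.812],
       [  0.   ,   0.   ,   1.   ]]), 'distortion': array([-0.021,  0.   ,  0.   ,  0.   ,  0.   ]), 'T_tool_cam': array([[  -0.   ,   -0.307,    0.952, -142.743],
       [   1.   ,    0.   ,    0.   ,    0.415],
       [  -0.   ,    0.952,    0.307,  -77.659],
       [   0.   ,    0.   ,    0.   ,    1.   ]])}
```

View pics/scene0.png

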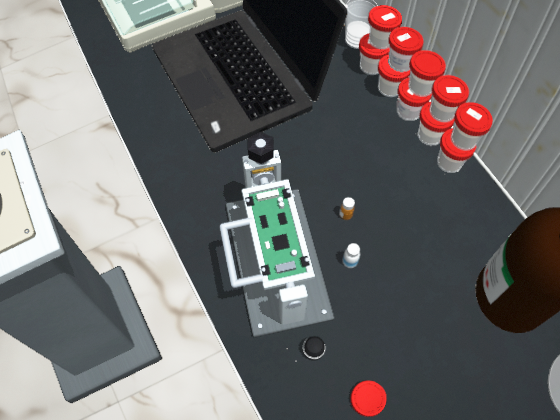

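View pics/top0.png

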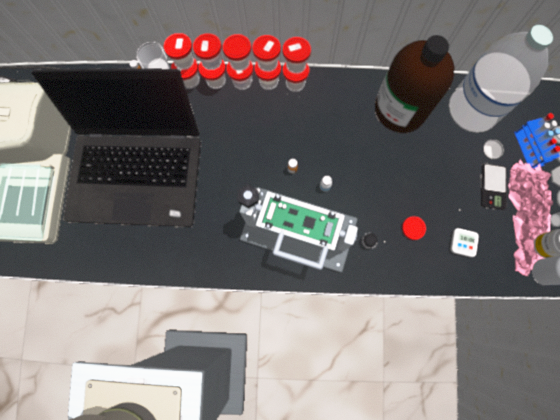

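The scene view shows the frame at about (275,240), with the handle left at (235,255) and the knob at (261,150). In the top view the knob is at (249,198), the handle at (300,258) and the bystanders at (292,166), (326,184) and (370,241). I'll enlarge both to pick exact pixels.

```bash
cat > h.py <<'E'
import numpy as np,cv2
from bench import state,capture,camera_params
np.set_printoptions(precision=3,suppress=True)
def ray(n,uv,st=None):
    p=camera_params(n)
    x=cv2.undistortPoints(np.array([[uv]],float),p["K"],p["distortion"])[0,0]
    if n=="wrist":
        T=np.eye(4);T[:3,:3]=st["eef_rot"];T[:3,3]=st["eef_pos"];T=T@p["T_tool_cam"]
    else:T=p["world_from_camera"]
    d=T[:3,:3]@np.r_[x,1];return T[:3,3],d/np.linalg.norm(d)
def onz(n,uv,z,st=None):
    o,d=ray(n,uv,st);return o+d*(z-o[2])/d[2]
def tri(a,b):
    (o1,d1),(o2,d2)=a,b
    A=np.c_[d1,-d2];t=np.linalg.lstsq(A,o2-o1,rcond=None)[0]
    p,q=o1+t[0]*d1,o2+t[1]*d2
    return (p+q)/2,np.linalg.norm(p-q)
def proj(n,P,st=None):
    p=camera_params(n)
    if n=="wrist":
        T=np.eye(4);T[:3,:3]=st["eef_rot"];T[:3,3]=st["eef_pos"];T=T@p["T_tool_cam"]
    else:T=p["world_from_camera"]
    W=np.linalg.inv(T);P=np.atleast_2d(P).astype(float)
    return cv2.projectPoints(P,cv2.Rodrigues(W[:3,:3])[0],W[:3,3],p["K"],p["distortion"])[0][:,0]
E
python3 - <<'E'
import cv2
a=cv2.imread("pics/scene0.png")[130:370,200:370];cv2.imwrite("pics/scene0c.png",cv2.resize(a,None,fx=2.5,fy=2.5,interpolation=cv2.INTER_CUBIC))
a=cv2.imread("pics/top0.png")[150:290,220:390];cv2.imwrite("pics/top0c.png",cv2.resize(a,None,fx=4,fy=4,interpolation=cv2.INTER_CUBIC))
E
```

```text
(no output)
```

View pics/scene0c.png

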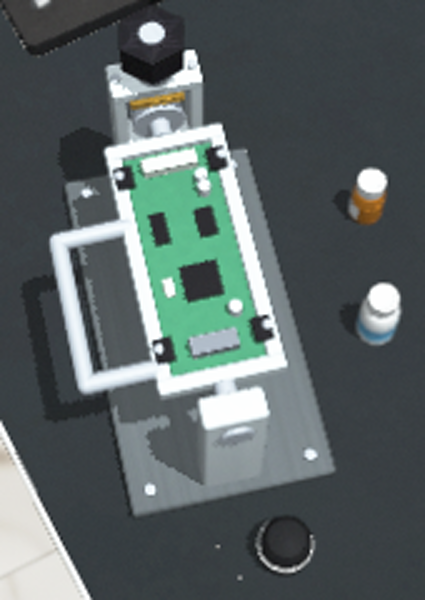

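View pics/top0c.png

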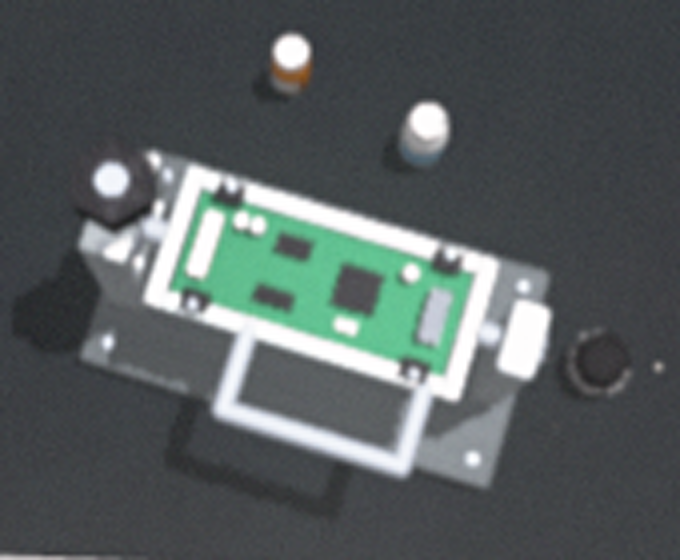

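```bash
python3 - <<'E'
from h import *
S=lambda u,v:ray("scene",((u+.5)/2.5-.5+200,(v+.5)/2.5-.5+130))
T=lambda u,v:ray("top",((u+.5)/4-.5+220,(v+.5)/4-.5+150))
pts=dict(knob=((151,33),(111,179)),h1=((58,240),(222,408)),h2=((85,387),(405,467)),s1=((87,192),(107,342)),s2=((150,489),(472,458)),s3=((310,454),(524,286)),vial=((373,180),(291,48)),squat=((384,296),(429,118)),puck=((286,537),(603,355)),
cb1=((112,150),(195,172)),cA=((108,150),(150,300)),cB=((162,388),(455,392)),cC=((283,362),(492,264)),cD=((218,128),(195,170)))
R={}
for k,(a,b) in pts.items():
    R[k],e=tri(S(*a),T(*b));print(k,R[k],"gap %.1f"%e)
d=(R['h1']-R['h2']);print("len",np.linalg.norm(d))
k=R['knob'][:2]; 
sd=R['s1']-R['s2'];print("screw len",np.linalg.norm(sd))
for v in (d,sd,R['cA']-R['cB'],R['cD']-R['cC']):print(np.degrees(np.arctan2(v[1],v[0])))
E
```

```text
knob [ 526.465 -265.218  202.01 ] gap 1.4
h1 [ 425.518 -321.897  110.478] gap 2.0
h2 [ 396.689 -420.929  110.82 ] gap 0.8
s1 [ 474.881 -246.922   11.826] gap 2.8
s2 [ 412.14  -469.15     9.993] gap 1.7
s3 [ 517.743 -499.798   12.909] gap 1.9
vial [ 655.195 -352.469   42.543] gap 1.3
squat [ 610.575 -436.76    51.164] gap 1.2
puck [ 473.272 -544.68    28.427] gap 0.0
cb1 [ 504.353 -309.286  180.489] gap 62.6
cA [ 482.465 -280.635  116.905] gap 2.8
cB [ 436.88  -446.393  118.153] gap 0.7
cC [ 509.032 -466.207  116.569] gap 2.9
cD [ 554.87  -301.82   119.328] gap 1.3
len 103.1428709319898
screw len 230.9217602903914
73.76948617914935
74.23410890610337
74.62320054756228
74.41929440196373
```

Checks agree with the given sizes: knob top at 202 (204 expected), handle bar 82.4 mm from the axis and the frame yawed so that its y axis is at 74.3°. The origin is about (496,-373). I'm moving the arm round now.

Request:
jog_arm --steps '[{"travel":[-0.07,-0.14,0.29],"turn":20,"gripper":1},{"travel":[-0.07,-0.14,0.29],"turn":20,"gripper":1},{"travel":[-0.07,-0.14,0.29],"turn":20,"gripper":1},{"travel":[-0.07,-0.14,0.29],"turn":20,"gripper":1},{"travel":[-0.07,-0.14,0.29],"turn":20,"gripper":1},{"travel":[-0.07,-0.14,0.29],"turn":20,"gripper":1},{"travel":[-0.07,-0.14,0.29],"turn":20,"gripper":1},{"travel":[-0.07,-0.14,0.29],"turn":20,"gripper":1},{"travel":[-0.07,-0.44,0.487],"turn":85,"gripper":0},{"travel":[-0.07,-0.44,0.487],"turn":85,"gripper":0},{"travel":[-0.07,-0.44,0.487],"turn":85,"gripper":0},{"travel":[-0.07,-0.44,0.487],"turn":85,"gripper":0},{"travel":[-0.07,-0.44,0.487],"turn":85,"gripper":0},{"travel":[-0.07,-0.44,0.487],"turn":85,"gripper":0},{"travel":[-0.07,-0.44,0.487],"turn":85,"gripper":0},{"travel":[-0.07,-0.44,0.487],"turn":85,"gripper":0},{"travel":[-0.07,-0.44,0.487],"turn":85,"gripper":0},{"travel":[-0.07,-0.44,0.487],"turn":85,"gripper":0}]'

```text
clock: 1.6
eef_pos: [521.2, -5.5, 301.3]
eef_rot: [[0.0, 0.958, -0.285], [-0.003, -0.285, -0.958], [-1.0, 0.001, 0.003]]
ft_force: [0.2, 0.3, 0.8]
opening: 0.5
```

Request:
jog_arm --steps '[{"travel":[0,-0.001,0.36],"turn":-0.9,"gripper":0},{"travel":[0,-0.001,0.36],"turn":-0.9,"gripper":0},{"travel":[0,-0.001,0.36],"turn":-0.9,"gripper":0},{"travel":[0,-0.001,0.36],"turn":-0.9,"gripper":0},{"travel":[0,-0.001,0.36],"turn":-0.9,"gripper":0},{"travel":[0.06,-0.001,0.382],"turn":-0.9,"gripper":0},{"travel":[0.071,-0.001,0.382],"turn":-0.9,"gripper":0},{"travel":[0.071,-0.001,0.382],"turn":-0.9,"gripper":0},{"travel":[0.071,-0.001,0.382],"turn":-0.9,"gripper":0},{"travel":[0.071,-0.001,0.382],"turn":-0.9,"gripper":0},{"travel":[0.071,-0.001,0.382],"turn":-0.9,"gripper":0},{"travel":[0.071,-0.001,0.382],"turn":-0.9,"gripper":0}]'

```text
clock: 2.6
eef_pos: [410.0, -372.4, 230.4]
eef_rot: [[-0.002, 0.962, -0.273], [-0.003, -0.273, -0.962], [-1.0, -0.001, 0.003]]
ft_force: [0.1, 0.5, 0.0]
opening: 0.5
```

```bash
python3 - <<'E'
from h import *
s=state();im=capture("wrist");print(s["eef_pos"],s["eef_rot"],s["q"],s["opening"])
cv2.imwrite("pics/w1.png",im[:,:,::-1])
print(proj("wrist",[[425.5,-321.9,111],[396.7,-420.9,111]],s))
E
```

```text
[ 410.006 -372.412  230.434] [[-0.002  0.962 -0.273]
 [-0.003 -0.273 -0.962]
 [-1.    -0.001  0.003]] [-0.097  0.221  0.872  1.692 -0.171  1.31   0.531] 0.499925909579253
[[273.342 138.713]
 [272.541 252.686]]
```

View pics/w1.png

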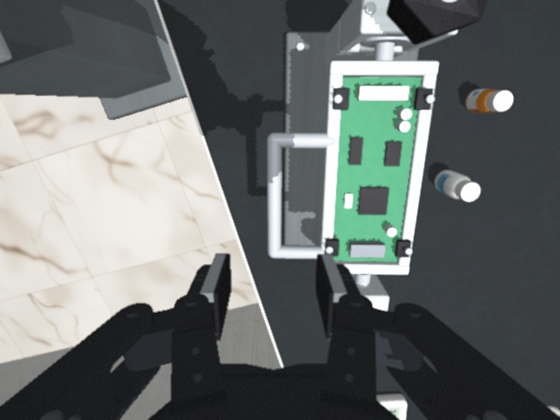

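The wrist view shows the bar at u≈276, from v≈139 to 252 (predicted 273), so it lies about 2.5 mm further along +tool y. I'll correct for that and descend with the jaws about 34 mm open.

Request:
jog_arm --steps '[{"travel":[0.03,0.0025,0],"turn":0,"gripper":-0.2},{"travel":[0.06,0.0025,0],"turn":0,"gripper":-0.2},{"travel":[0.085,0.0025,0],"turn":0,"gripper":-0.2},{"travel":[0.095,0.0025,0],"turn":0,"gripper":-0.2},{"travel":[0.095,0.0025,0],"turn":0,"gripper":-0.2}]'

```text
clock: 3.07
eef_pos: [413.6, -370.1, 134.3]
eef_rot: [[-0.004, 0.963, -0.268], [-0.0, -0.268, -0.963], [-1.0, -0.003, 0.001]]
ft_force: [0.7, 0.7, 0.1]
opening: 0.398
```

```bash
python3 - <<'E'
from h import *
s=state();im=capture("wrist");print(s["eef_pos"],s["opening"],s["ft_force"])
cv2.imwrite("pics/w2.png",im[:,:,::-1])
E
```

```text
[ 413.574 -370.095  134.333] 0.39791557832227575 [0.702 0.666 0.056]
```

View pics/w2.png

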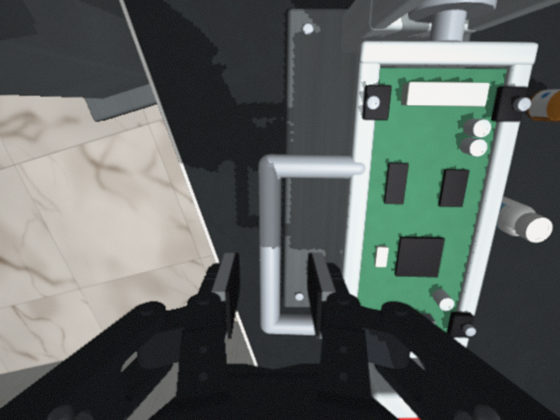

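```bash
python3 - <<'E'
from h import *
s=state();p=s["eef_pos"].copy()
print(proj("wrist",[p+[0,0,-23]],s),onz("wrist",(271,245),111,s),onz("wrist",(270,165),111,s),onz("wrist",(272,325),111,s))
E
```

```text
[[271.36  248.711]] [ 414.252 -369.784  111.   ] [ 426.481 -324.3    111.   ] [ 399.654 -424.058  111.   ]
```

Request:
jog_arm --steps '[{"travel":[0.025,0,0],"turn":0,"gripper":-0.2},{"travel":[0.042,0,0],"turn":0,"gripper":-0.2},{"travel":[0.042,0,0],"turn":0,"gripper":-0.2},{"travel":[0.042,0,0],"turn":0,"gripper":-1},{"travel":[0.042,0,0],"turn":0,"gripper":-1},{"travel":[0.042,0,0],"turn":0,"gripper":-1},{"travel":[0.042,0,0],"turn":0,"gripper":-1},{"travel":[0.042,0,0],"turn":0,"gripper":-1},{"travel":[0.042,0,0],"turn":0,"gripper":-1}]'

```text
clock: 3.87
eef_pos: [411.4, -370.7, 94.8]
eef_rot: [[-0.006, 0.963, -0.27], [0.001, -0.27, -0.963], [-1.0, -0.006, 0.0]]
ft_force: [-10.9, 5.7, -0.7]
opening: 0.115
```

```bash
python3 - <<'E'
from h import *
s=state();im=capture("wrist");print(s["eef_pos"],s["eef_rot"],s["opening"],s["ft_force"],s["ft_torque"])
cv2.imwrite("pics/w3.png",im[:,:,::-1])
E
```

```text
[ 411.389 -370.655   94.764] [[-0.006  0.963 -0.27 ]
 [ 0.001 -0.27  -0.963]
 [-1.    -0.006  0.   ]] 0.11510284802442297 [-10.924   5.745  -0.696] [ 1.032  2.458 -0.016]
```

View pics/w3.png

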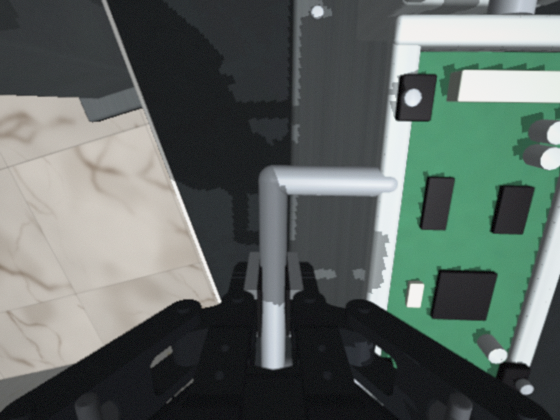

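The grip is firm: the opening stopped at 0.115 (about 10 mm, a 12 mm bar between soft pads). The view shows the bar between the pads at u≈272. Now the first half of the arc.

Request:
jog_arm --steps '[{"travel":[-0.0082,0,0],"turn":0,"gripper":-1},{"travel":[-0.0164,0.0008,0],"turn":0,"gripper":-1},{"travel":[-0.0244,0.0025,0],"turn":0,"gripper":-1},{"travel":[-0.0322,0.0049,0],"turn":0,"gripper":-1},{"travel":[-0.0398,0.0081,0],"turn":0,"gripper":-1},{"travel":[-0.047,0.012,0],"turn":0,"gripper":-1},{"travel":[-0.0537,0.0166,0],"turn":0,"gripper":-1},{"travel":[-0.06,0.0219,0],"turn":0,"gripper":-1},{"travel":[-0.0657,0.0278,0],"turn":0,"gripper":-1},{"travel":[-0.0708,0.0342,0],"turn":0,"gripper":-1},{"travel":[-0.0752,0.0411,0],"turn":0,"gripper":-1},{"travel":[-0.079,0.0484,0],"turn":0,"gripper":-1},{"travel":[-0.0819,0.056,0],"turn":0,"gripper":-1},{"travel":[-0.0841,0.0639,0],"turn":0,"gripper":-1},{"travel":[-0.0855,0.072,0],"turn":0,"gripper":-1},{"travel":[-0.0861,0.0802,0],"turn":0,"gripper":-1},{"travel":[-0.0861,0.0802,0],"turn":0,"gripper":-1}]'

```text
clock: 5.33
eef_pos: [490.9, -394.8, 184.8]
eef_rot: [[-0.002, 0.963, -0.27], [-0.004, -0.27, -0.963], [-1.0, -0.0, 0.004]]
ft_force: [-2.4, 0.2, 14.5]
opening: 0.116
```

```bash
python3 - <<'E'
from h import *
s=state();print(s["eef_pos"],s["eef_rot"],s["opening"],s["ft_force"],s["ft_torque"],s["q"])
a=capture("scene")[130:370,200:370];cv2.imwrite("pics/scene1c.png",cv2.resize(a[:,:,::-1],None,fx=2.5,fy=2.5,interpolation=cv2.INTER_CUBIC))
E
```

```text
[ 490.857 -394.847  184.802] [[-0.002  0.963 -0.27 ]
 [-0.004 -0.27  -0.963]
 [-1.    -0.     0.004]] 0.11574551208952269 [-2.408  0.219 14.5  ] [-0.038  1.074  0.126] [ 0.004  0.459  0.805  1.547 -0.336  1.279  0.581]
```

View pics/scene1c.png

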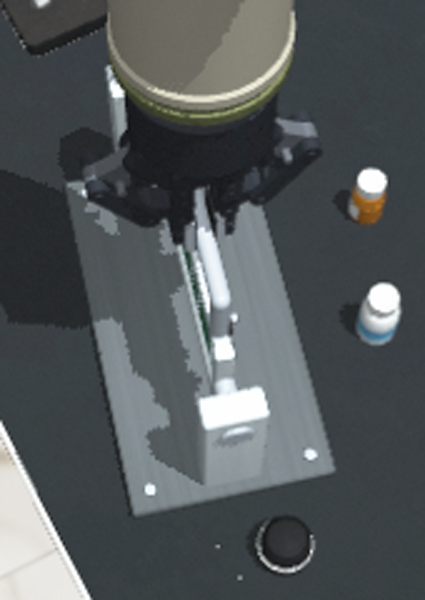

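The board stands on edge, with the handle at the top, and the tool is 1 mm past the axis. Now the second half.

Request:
jog_arm --steps '[{"travel":[0.0005,0.0082,0],"turn":0,"gripper":-1},{"travel":[0.0018,0.0163,0],"turn":0,"gripper":-1},{"travel":[0.0039,0.0242,0],"turn":0,"gripper":-1},{"travel":[0.0068,0.0319,0],"turn":0,"gripper":-1},{"travel":[0.0104,0.0392,0],"turn":0,"gripper":-1},{"travel":[0.0148,0.0462,0],"turn":0,"gripper":-1},{"travel":[0.0198,0.0526,0],"turn":0,"gripper":-1},{"travel":[0.0254,0.0586,0],"turn":0,"gripper":-1},{"travel":[0.0316,0.0639,0],"turn":0,"gripper":-1},{"travel":[0.0382,0.0686,0],"turn":0,"gripper":-1},{"travel":[0.0453,0.0726,0],"turn":0,"gripper":-1},{"travel":[0.0528,0.0759,0],"turn":0,"gripper":-1},{"travel":[0.0605,0.0783,0],"turn":0,"gripper":-1},{"travel":[0.0688,0.0802,0],"turn":0,"gripper":-1},{"travel":[0.077,0.0811,0],"turn":0,"gripper":-1},{"travel":[0.082,0.0812,0],"turn":0,"gripper":-1},{"travel":[0.082,0.0812,0],"turn":0,"gripper":-1},{"travel":[0.082,0.0812,0],"turn":0,"gripper":-1},{"travel":[0.082,0.0812,0],"turn":0,"gripper":-1}]'

```text
clock: 6.97
eef_pos: [568.3, -417.7, 102.8]
eef_rot: [[-0.001, 0.963, -0.271], [-0.005, -0.271, -0.963], [-1.0, -0.0, 0.005]]
ft_force: [-2.0, -3.9, -1.1]
opening: 0.109
```

```bash
python3 - <<'E'
from h import *
s=state();print(s["eef_pos"],s["eef_rot"],s["opening"],s["ft_force"],s["ft_torque"],s["q"])
a=capture("scene")[130:370,200:370];cv2.imwrite("pics/scene2c.png",cv2.resize(a[:,:,::-1],None,fx=2.5,fy=2.5,interpolation=cv2.INTER_CUBIC))
E
```

```text
[ 568.27  -417.683  102.82 ] [[-0.001  0.963 -0.271]
 [-0.005 -0.271 -0.963]
 [-1.    -0.     0.005]] 0.10924619417322189 [-2.044 -3.949 -1.136] [-0.979  0.271  0.128] [ 0.098  0.693  0.721  1.4   -0.461  1.22   0.587]
```

View pics/scene2c.png

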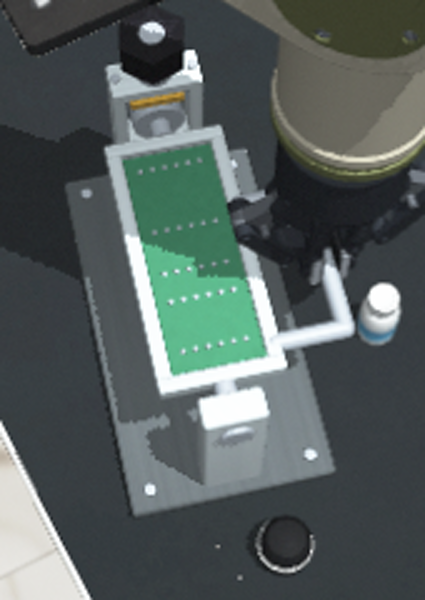

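The solder side is up and the handle is on the far side, near (345,325) in the crop. I'll release and lift, then measure how level it is.

Request:
jog_arm --steps '[{"travel":[0,0,0],"turn":0,"gripper":-0.2},{"travel":[0,0,0],"turn":0,"gripper":-0.2},{"travel":[0,0,0],"turn":0,"gripper":-0.2},{"travel":[0,0,0],"turn":0,"gripper":-0.2},{"travel":[-0.02,0,0],"turn":0,"gripper":-0.2},{"travel":[-0.05,0,0],"turn":0,"gripper":-0.2},{"travel":[-0.09,0,0],"turn":0,"gripper":-0.2},{"travel":[-0.13,0,0],"turn":0,"gripper":-0.2},{"travel":[-0.17,0,0],"turn":0,"gripper":-0.2},{"travel":[-0.17,0,0],"turn":0,"gripper":-0.2}]'

```text
clock: 7.85
eef_pos: [570.1, -418.6, 282.3]
eef_rot: [[0.008, 0.963, -0.27], [-0.011, -0.27, -0.963], [-1.0, 0.011, 0.009]]
ft_force: [0.2, -0.7, 1.0]
opening: 0.401
```

```bash
python3 - <<'E'
from h import *
s=state();w=capture("wrist");print(s["eef_pos"],s["opening"],s["ft_force"])
cv2.imwrite("pics/w4.png",w[:,:,::-1])
for n in("scene","top"):
    im=capture(n)[:,:,::-1];cv2.imwrite(f"pics/{n}4.png",im)
    a=im[130:370,200:370] if n=="scene" else im[150:290,220:390]
    f=2.5 if n=="scene" else 4
    cv2.imwrite(f"pics/{n}4c.png",cv2.resize(a,None,fx=f,fy=f,interpolation=cv2.INTER_CUBIC))
E
```

```text
[ 570.054 -418.647  282.272] 0.4008970924042596 [ 0.155 -0.653  0.958]
```

View pics/scene4c.png

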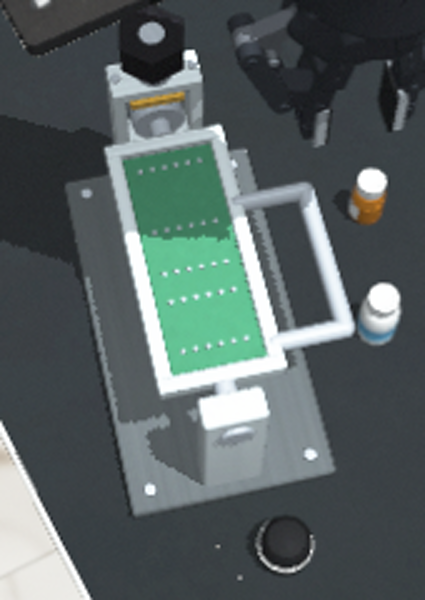

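View pics/top4c.png

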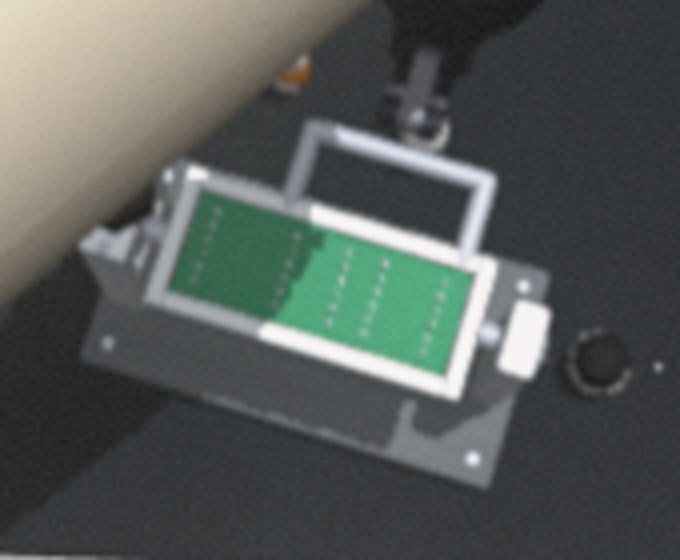

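View pics/w4.png

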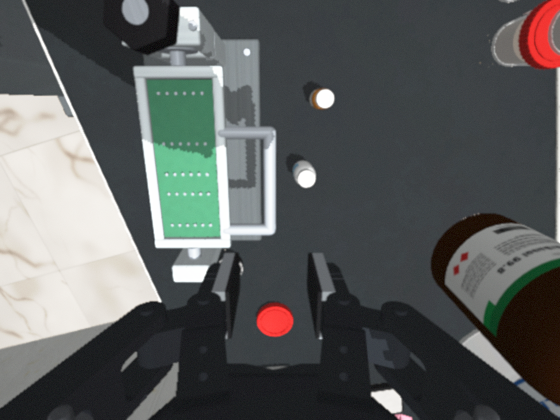

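```bash
python3 - <<'E'
from h import *
S=lambda u,v:ray("scene",((u+.5)/2.5-.5+200,(v+.5)/2.5-.5+130))
T=lambda u,v:ray("top",((u+.5)/4-.5+220,(v+.5)/4-.5+150))
for k,(a,b) in dict(h1=((308,188),(315,127)),h2=((346,329),(488,180)),cA=((108,150),(150,300)),cB=((162,388),(455,392)),cC=((284,366),(492,264))).items():print(k,*tri(S(*a),T(*b)))
# frame-model predictions of the bar ends for three angles
o=np.array([496,-373,115]);x=np.array([.9627,-.2706,0]);y=np.array([.2706,.9627,0])
for n,f,c in(("scene",2.5,(200,130)),("top",4,(220,150))):
  for t in(3.04,3.14,3.24):
    P=[o+x*-82*np.cos(t)+y*yy+[0,0,82*np.sin(t)] for yy in(32,-72)]
    print(n,t,((proj(n,P)-c+.5)*f-.5).ravel())
E
```

```text
h1 [ 584.866 -367.447  113.812] 3.7980655502718457
h2 [ 556.8   -464.397  111.65 ] 1.03630480998541
cA [ 482.465 -280.635  116.905] 2.813019855183555
cB [ 436.88  -446.393  118.153] 0.7235308584768052
cC [ 509.977 -466.956  110.779] 2.2983174603528185
scene 3.04 [301.731 179.614 344.638 323.22 ]
scene 3.14 [301.544 185.609 344.046 328.292]
scene 3.24 [300.16  191.749 342.208 333.547]
top 3.04 [310.023 121.31  490.894 176.673]
top 3.14 [309.907 124.919 489.119 179.801]
top 3.24 [309.359 129.795 486.976 184.224]
```

By triangulation the bar lies at z ≈ 112.7, where level would be 115, i.e. θ ≈ 3.17 with camera bias about 2 mm. I'll check this more tightly with a second wrist view from the side.

Request:
jog_arm --steps '[{"travel":[0.03,-0.04,0],"turn":0,"gripper":-0.2},{"travel":[0.03,-0.08,-0.02],"turn":0,"gripper":-0.2},{"travel":[0.03,-0.12,-0.04],"turn":0,"gripper":-0.2},{"travel":[0.03,-0.16,-0.04],"turn":0,"gripper":-0.2},{"travel":[0.03,-0.16,-0.04],"turn":0,"gripper":-0.2},{"travel":[0.03,-0.16,-0.04],"turn":0,"gripper":-0.2},{"travel":[0.03,-0.16,-0.04],"turn":0,"gripper":-0.2},{"travel":[0.03,-0.16,-0.04],"turn":0,"gripper":-0.2}]'

```text
clock: 8.67
eef_pos: [426.3, -334.6, 242.2]
eef_rot: [[-0.001, 0.963, -0.269], [-0.004, -0.269, -0.963], [-1.0, -0.0, 0.005]]
ft_force: [0.4, 1.1, -0.4]
opening: 0.395
```

```bash
python3 - <<'E'
from h import *
import pickle
s=state();w=capture("wrist");print(s["eef_pos"],s["eef_rot"])
cv2.imwrite("pics/w5.png",w[:,:,::-1]);pickle.dump(s,open("s5.pkl","wb"))
E
```

```text
[ 426.312 -334.583  242.2  ] [[-0.001  0.963 -0.269]
 [-0.004 -0.269 -0.963]
 [-1.    -0.     0.005]]
```

View pics/w5.png

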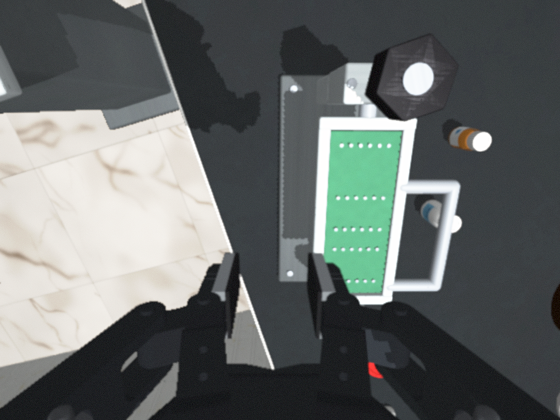

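```bash
python3 - <<'E'
import cv2
a=cv2.imread("pics/w4.png")[55:255,125:285];b=cv2.imread("pics/w5.png")[105:305,305:465]
r=lambda a:cv2.resize(a,None,fx=2.5,fy=2.5,interpolation=cv2.INTER_CUBIC)
cv2.imwrite("pics/w45.png",cv2.hconcat([r(a),r(b)]))
E
```

```text
(no output)
```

View pics/w45.png

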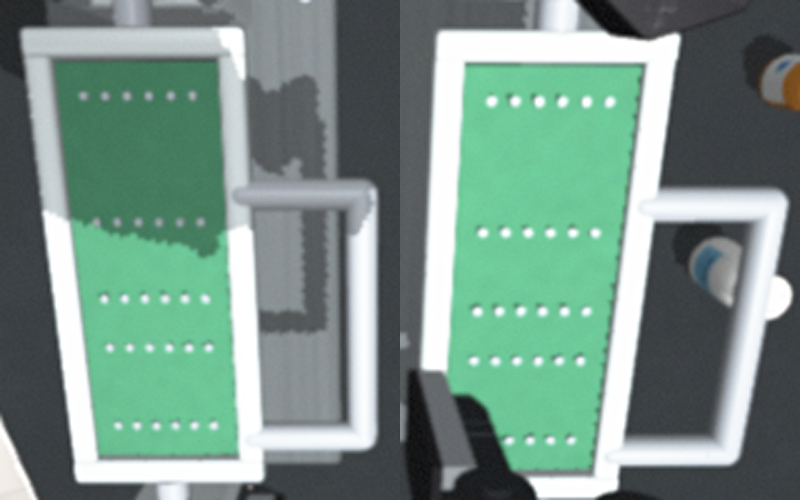

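```bash
python3 - <<'E'
from h import *
import pickle
s5=pickle.load(open("s5.pkl","rb"))
R=np.array([[.008,.963,-.27],[-.011,-.27,-.963],[-1,.011,.009]]);u,_,v=np.linalg.svd(R)
s4=dict(eef_pos=np.array([570.054,-418.647,282.272]),eef_rot=u@v)
c=lambda p,o:((p[0]+.5)/2.5-.5+o[0],(p[1]+.5)/2.5-.5+o[1])
L=[(83,96),(193,97),(96,222),(200,222),(104,299),(206,299),(110,348),(208,348),(362,194),(362,437)]
Q=[(91,102),(210,102),(82,233),(196,233),(77,312),(187,312),(74,361),(181,361),(371,204),(328,452)]
P=[]
for a,b in zip(L,Q):
    p,e=tri(ray("wrist",c(a,(125,55)),s4),ray("wrist",c(b,(305,105)),s5));P.append(p);d=p-[496,-373,0]
    print(p,"gap %.1f"%e,"fx %.1f fy %.1f"%(d@[.9627,-.2706,0],d@[.2706,.9627,0]))
P=np.array(P)
dx=(P[1:8:2]-P[0:8:2]);print(np.degrees(1),np.arctan2(dx[:,2],np.hypot(dx[:,0],dx[:,1])))
E
```

```text
[ 494.989 -305.289  118.075] gap 0.2 fx -19.3 fy 64.9
[ 533.764 -316.382  117.489] gap 0.4 fx 21.0 fy 64.7
[ 482.528 -349.421  118.051] gap 0.3 fx -19.4 fy 19.1
[ 521.289 -360.184  118.788] gap 0.1 fx 20.9 fy 19.2
[ 474.451 -378.396  118.336] gap 0.1 fx -19.3 fy -11.0
[ 513.334 -389.416  118.22 ] gap 0.0 fx 21.1 fy -11.1
[ 469.202 -397.86   117.816] gap 0.2 fx -19.1 fy -31.2
[ 507.668 -408.414  118.641] gap 0.5 fx 20.8 fy -30.9
[ 583.914 -367.218  116.349] gap 0.1 fx 83.1 fy 29.4
[ 556.81  -462.809  118.793] gap 0.2 fx 82.8 fy -70.0
57.29577951308232 [-0.015  0.018 -0.003  0.021]
```

The solder points triangulate level to within 0.02 rad and the bar sits about 1 mm from level, so step 1 is good. Now the knob's position and orientation.

```bash
python3 - <<'E'
import cv2
b=cv2.imread("pics/w5.png")[20:130,355:475]
b=cv2.convertScaleAbs(b,alpha=2,beta=20)
cv2.imwrite("pics/k5.png",cv2.resize(b,None,fx=5,fy=5,interpolation=cv2.INTER_CUBIC))
E
```

```text
(no output)
```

View pics/k5.png

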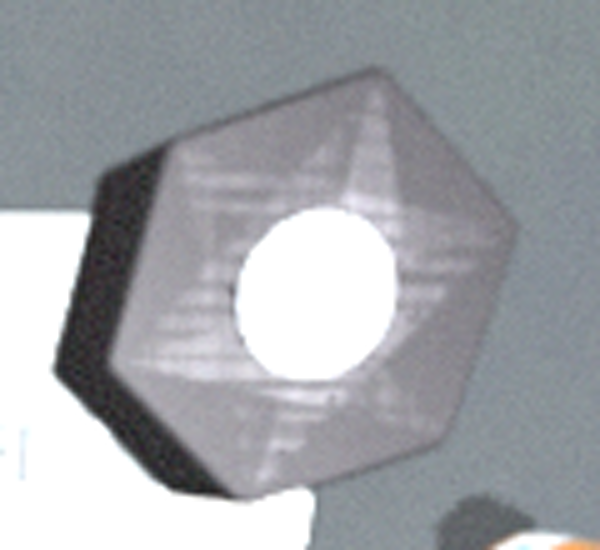

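```bash
python3 - <<'E'
from h import *
import pickle
s=pickle.load(open("s5.pkl","rb"))
c=lambda p:((p[0]+.5)/5-.5+355,(p[1]+.5)/5-.5+20)
H=[(172,147),(378,68),(516,230),(440,440),(240,497),(110,362)]
P=np.array([onz("wrist",c(p),204,s) for p in H]);print(P[:,:2],"centre",P.mean(0),"disc",onz("wrist",c((316,295)),204,s))
e=np.roll(P,-1,0)-P
for i in range(6):
    n=np.degrees(np.arctan2(e[i,1],e[i,0]))-90
    print("edge len %.1f normal az %.1f mod60 %.1f"%(np.linalg.norm(e[i]),n,n%60))
for i in range(3):
    print("across corners",np.linalg.norm(P[i]-P[i+3]))
E
```

```text
[[ 514.608 -247.77 ]
 [ 536.577 -245.953]
 [ 548.928 -265.361]
 [ 538.533 -284.786]
 [ 516.124 -284.981]
 [ 504.567 -267.098]] centre [ 526.556 -265.992  204.   ] disc [ 527.241 -266.225  204.   ]
edge len 22.0 normal az -85.3 mod60 34.7
edge len 23.0 normal az -147.5 mod60 32.5
edge len 22.0 normal az -208.2 mod60 31.8
edge len 22.4 normal az -269.5 mod60 30.5
edge len 21.3 normal az 32.9 mod60 32.9
edge len 21.8 normal az -27.5 mod60 32.5
across corners 44.07476653310676
across corners 44.06268735907661
across corners 44.39458503790805
```

The knob fit agrees with the spec: edges about 22 mm (23 expected), centre (526.8,-265.8), flats facing 32.5° mod 60. I'm going above it with the jaws at azimuth 32.5°, which leaves about 4 rad of clockwise wrist range.

Request:
jog_arm --steps '[{"travel":[-0.03,0.02,-0.02],"turn":-7,"gripper":0.8},{"travel":[-0.03,0.04,-0.05],"turn":-14,"gripper":0.8},{"travel":[-0.03,0.06,-0.075],"turn":-21,"gripper":0.8},{"travel":[-0.03,0.0783,-0.0933],"turn":-28,"gripper":0.8},{"travel":[-0.03,0.0783,-0.0933],"turn":-35,"gripper":0.8},{"travel":[-0.03,0.0783,-0.0933],"turn":-42,"gripper":0.8},{"travel":[-0.03,0.0783,-0.0933],"turn":-48,"gripper":0.8},{"travel":[-0.02,0.0783,-0.0933],"turn":-48,"gripper":0.8},{"travel":[-0.02,0.0783,-0.0933],"turn":-48,"gripper":0.8},{"travel":[-0.02,0.0783,-0.0933],"turn":-48,"gripper":0.8}]'

```text
clock: 9.55
eef_pos: [526.8, -266.0, 260.3]
eef_rot: [[-0.004, 0.847, 0.532], [-0.005, 0.532, -0.847], [-1.0, -0.006, 0.002]]
ft_force: [0.8, 0.6, 0.7]
opening: 0.896
```

```bash
python3 - <<'E'
from h import *
import pickle
s=state();w=capture("wrist");print(s["eef_pos"],s["eef_rot"],s["q"],s["opening"])
print(proj("wrist",[[526.8,-265.8,204]],s))
cv2.imwrite("pics/w6.png",w[:,:,::-1]);pickle.dump(s,open("s6.pkl","wb"))
E
```

```text
[ 526.78  -266.019  260.324] [[-0.004  0.847  0.532]
 [-0.005  0.532 -0.847]
 [-1.    -0.006  0.002]] [-0.179  0.276  0.696  1.545 -0.172  1.386  1.091] 0.8959734148319902
[[272.316 225.913]]
```

View pics/w6.png

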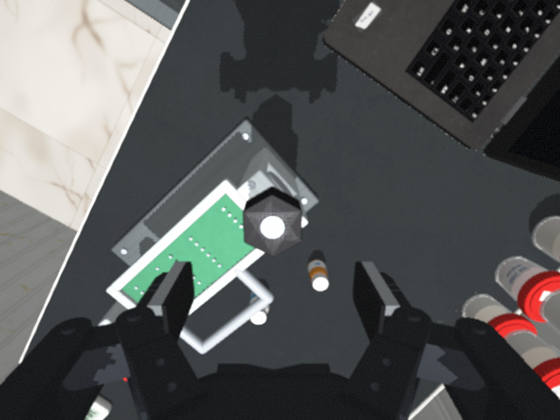

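The knob's disc is at (273,226) where predicted (272,226), and its left and right flats are parallel to the pads. Descending and closing.

Request:
jog_arm --steps '[{"travel":[0.025,0,0],"turn":0,"gripper":0.8},{"travel":[0.05,0,0],"turn":0,"gripper":0.8},{"travel":[0.075,0,0],"turn":0,"gripper":0.8},{"travel":[0.088,0,0],"turn":0,"gripper":0.8},{"travel":[0.088,0,0],"turn":0,"gripper":0.8},{"travel":[0.088,0,0],"turn":0,"gripper":0.8},{"travel":[0.088,0,0],"turn":0,"gripper":-1},{"travel":[0.088,0,0],"turn":0,"gripper":-1},{"travel":[0.088,0,0],"turn":0,"gripper":-1},{"travel":[0.088,0,0],"turn":0,"gripper":-1},{"travel":[0.088,0,0],"turn":0,"gripper":-1},{"travel":[0.088,0,0],"turn":0,"gripper":-1},{"travel":[0.088,0,0],"turn":0,"gripper":-1},{"travel":[0.088,0,0],"turn":0,"gripper":-1}]'

```text
clock: 10.77
eef_pos: [526.5, -267.4, 174.5]
eef_rot: [[-0.002, 0.847, 0.532], [-0.006, 0.532, -0.847], [-1.0, -0.005, 0.004]]
ft_force: [-5.2, -1.1, 8.4]
opening: 0.458
```

```bash
python3 - <<'E'
from h import *
s=state();w=capture("wrist");print(s["eef_pos"],s["eef_rot"],s["q"],s["opening"],s["ft_force"],s["ft_torque"])
cv2.imwrite("pics/w7.png",w[:,:,::-1])
E
```

```text
[ 526.48  -267.399  174.506] [[-0.002  0.847  0.532]
 [-0.006  0.532 -0.847]
 [-1.    -0.005  0.004]] [-0.16   0.337  0.677  1.664 -0.217  1.218  1.125] 0.45752350889000587 [-5.216 -1.137  8.378] [0.16  0.909 0.017]
```

View pics/w7.png

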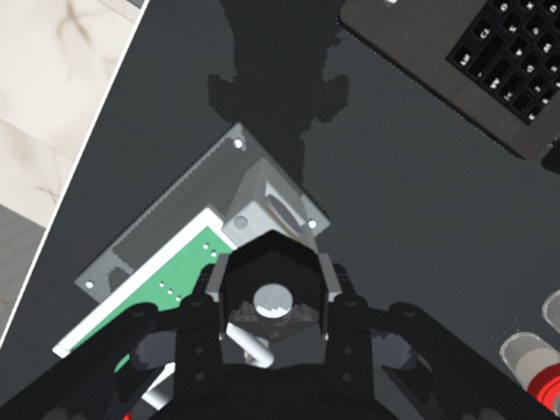

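Request:
jog_arm --steps '[{"travel":[0,0,0],"turn":6,"gripper":-1},{"travel":[0,0,0],"turn":12,"gripper":-1},{"travel":[0,0,0],"turn":18,"gripper":-1},{"travel":[0,0,0],"turn":24,"gripper":-1},{"travel":[0,0,0],"turn":30,"gripper":-1},{"travel":[0,0,0],"turn":36,"gripper":-1},{"travel":[0,0,0],"turn":42,"gripper":-1},{"travel":[0,0,0],"turn":48,"gripper":-1},{"travel":[0,0,0],"turn":54,"gripper":-1},{"travel":[0,0,0],"turn":60,"gripper":-1},{"travel":[0,0,0],"turn":60,"gripper":-1}]'

```text
clock: 11.73
eef_pos: [525.2, -267.5, 174.6]
eef_rot: [[-0.004, 0.88, -0.474], [-0.005, -0.474, -0.88], [-1.0, -0.002, 0.006]]
ft_force: [-6.7, 1.3, 0.3]
opening: 0.458
```

```bash
cat > st.py <<'E'
from h import *
s=state();y=s["eef_rot"][:,1]
print(s["clock"],s["eef_pos"],"az %.1f"%np.degrees(np.arctan2(y[1],y[0])),"tilt",s["eef_rot"][:2,0],"q",s["q"],"op %.3f"%s["opening"],s["ft_force"],s["ft_torque"])
E
python3 st.py
```

```text
11.7333 [ 525.242 -267.453  174.644] az -28.3 tilt [-0.004 -0.005] q [-0.303  0.385  0.874  1.671 -0.304  1.233  0.143] op 0.458 [-6.733  1.312  0.349] [ 0.194  1.337 -0.123]
```

Request:
jog_arm --steps '[{"travel":[0,0.0005,-0.001],"turn":6,"gripper":-1},{"travel":[0,0.0005,-0.001],"turn":12,"gripper":-1},{"travel":[0,0.0005,-0.001],"turn":18,"gripper":-1},{"travel":[0,0.0005,-0.001],"turn":24,"gripper":-1},{"travel":[0,0.0005,-0.001],"turn":30,"gripper":-1},{"travel":[0,0.0005,-0.001],"turn":36,"gripper":-1},{"travel":[0,0.0005,-0.001],"turn":42,"gripper":-1},{"travel":[0,0.0005,-0.001],"turn":48,"gripper":-1},{"travel":[0,0.0005,-0.001],"turn":54,"gripper":-1},{"travel":[0,0.0005,-0.001],"turn":60,"gripper":-1},{"travel":[0,0.0005,-0.001],"turn":60,"gripper":-1}]'

```text
clock: 12.65
eef_pos: [524.6, -266.4, 174.6]
eef_rot: [[-0.008, 0.022, -1.0], [-0.003, -1.0, -0.022], [-1.0, 0.003, 0.008]]
ft_force: [-8.7, 3.8, 3.3]
opening: 0.456
```

```bash
python3 st.py
```

```text
12.65 [ 524.59  -266.376  174.629] az -88.7 tilt [-0.008 -0.003] q [-0.447  0.482  1.101  1.675 -0.441  1.268 -0.803] op 0.456 [-8.671  3.754  3.31 ] [ 0.8    1.821 -0.069]
```

Turned 121° so far with low torque. Joint 3 is drifting towards its limit (1.10 of 1.34), so I'm going on in a smaller bite.

Request:
jog_arm --steps '[{"travel":[0,0,-0.001],"turn":5,"gripper":-1},{"travel":[0,0,-0.001],"turn":10,"gripper":-1},{"travel":[0,0,-0.001],"turn":15,"gripper":-1},{"travel":[0,0,-0.001],"turn":20,"gripper":-1},{"travel":[0,0,-0.001],"turn":25,"gripper":-1},{"travel":[0,0,-0.001],"turn":25,"gripper":-1}]'

```text
clock: 13.15
eef_pos: [518.0, -263.3, 174.8]
eef_rot: [[-0.024, -0.407, -0.913], [0.009, -0.913, 0.407], [-1.0, 0.002, 0.025]]
ft_force: [-48.7, 27.7, 38.7]
opening: 0.459
```

```bash
python3 st.py
```

```text
13.15 [ 517.961 -263.288  174.779] az -114.0 tilt [-0.024  0.009] q [-0.496  0.542  1.201  1.679 -0.513  1.312 -1.184] op 0.459 [-48.728  27.737  38.739] [5.737 9.574 0.788]
```

The side force jumped to about 60 N and the tool moved 7 mm off, so I'm looking before doing anything else.

```bash
python3 - <<'E'
from h import *
cv2.imwrite("pics/w8.png",capture("wrist")[:,:,::-1])
cv2.imwrite("pics/scene8.png",capture("scene")[:,:,::-1])
E
```

```text
(no output)
```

View pics/w8.png

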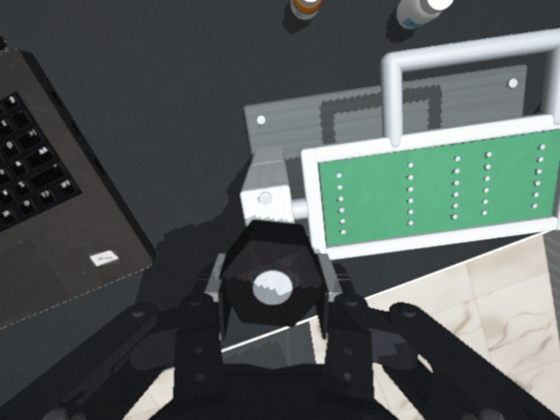

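View pics/scene8.png

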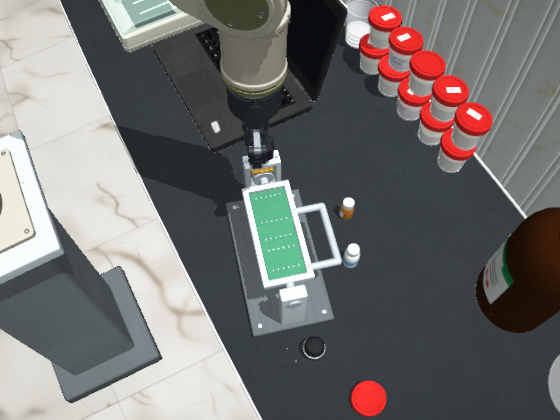

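```bash
python3 - <<'E'
import cv2
r=lambda f:cv2.resize(cv2.convertScaleAbs(cv2.imread(f)[210:360,190:360],alpha=2.5,beta=30),None,fx=2.3,fy=2.3,interpolation=cv2.INTER_CUBIC)
cv2.imwrite("pics/w78.png",cv2.hconcat([r("pics/w7.png"),r("pics/w8.png")]))
E
```

```text
(no output)
```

View pics/w78.png

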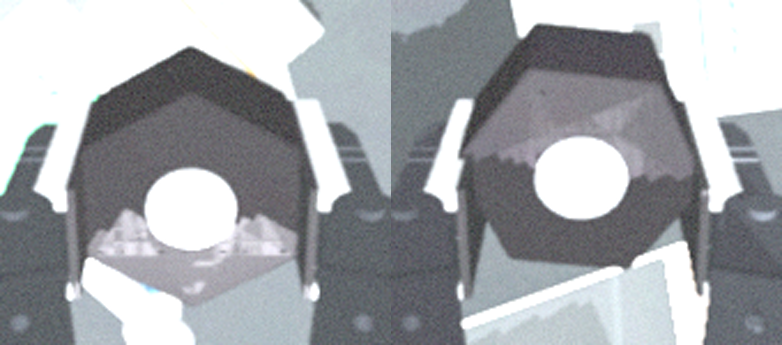

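```bash
python3 st.py
```

```text
13.25 [ 517.96  -263.337  174.803] az -113.8 tilt [-0.023  0.009] q [-0.495  0.541  1.2    1.679 -0.513  1.312 -1.181] op 0.457 [-48.176  26.744  38.352] [5.755 9.402 0.524]
```

The knob stopped following at roughly 120°. It now sits about 30° round in the jaws, corners against the pads (flats horizontal in the crop), so the grip cammed over. I'll ease off, open, lift and re-measure the knob.

Request:
jog_arm --steps '[{"travel":[0,0,0],"turn":0,"gripper":-1},{"travel":[0,0,0],"turn":0,"gripper":0.8},{"travel":[0,0,0],"turn":0,"gripper":0.8},{"travel":[0,0,0],"turn":0,"gripper":0.8},{"travel":[0,0,0],"turn":0,"gripper":0.8},{"travel":[0,0,0],"turn":0,"gripper":0.8},{"travel":[-0.03,0,0],"turn":0,"gripper":0.8},{"travel":[-0.06,0,0],"turn":0,"gripper":0.8},{"travel":[-0.085,0,0],"turn":0,"gripper":0.8},{"travel":[-0.085,0,0],"turn":-7,"gripper":0.8},{"travel":[-0.085,0,0],"turn":-14,"gripper":0.8}]'

```text
clock: 14.17
eef_pos: [520.7, -264.8, 261.4]
eef_rot: [[-0.021, -0.166, -0.986], [0.008, -0.986, 0.166], [-1.0, -0.004, 0.022]]
ft_force: [-0.1, -0.4, -1.1]
opening: 0.898
```

```bash
python3 st.py;python3 - <<'E'
from h import *
import pickle
s=state();w=capture("wrist");cv2.imwrite("pics/w9.png",w[:,:,::-1]);pickle.dump(s,open("s9.pkl","wb"))
E
```

```text
14.1667 [ 520.654 -264.764  261.381] az -99.6 tilt [-0.021  0.008] q [-0.495  0.438  1.192  1.554 -0.401  1.449 -1.015] op 0.898 [-0.097 -0.431 -1.117] [-0.045 -0.016 -0.011]
```

View pics/w9.png

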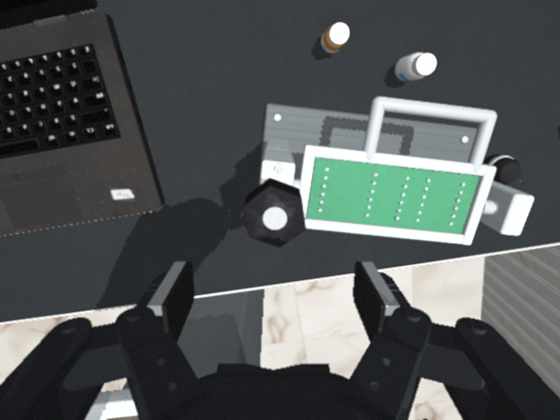

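```bash
python3 - <<'E'
import cv2
b=cv2.imread("pics/w9.png")[165:265,225:325]
b=cv2.convertScaleAbs(b,alpha=2.5,beta=20)
cv2.imwrite("pics/k9.png",cv2.resize(b,None,fx=5,fy=5,interpolation=cv2.INTER_CUBIC))
E
```

```text
(no output)
```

View pics/k9.png

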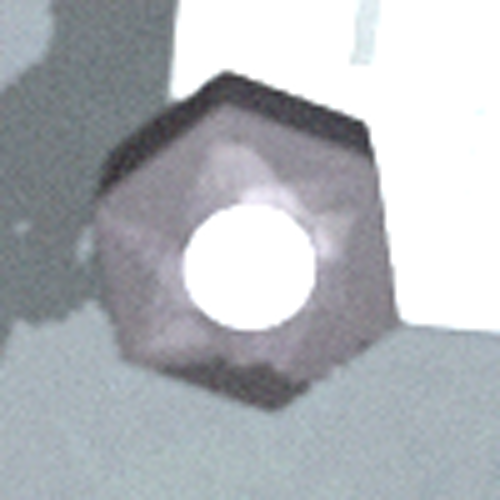

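```bash
python3 - <<'E'
from h import *
import pickle
s=pickle.load(open("s9.pkl","rb"))
c=lambda p:((p[0]+.5)/5-.5+225,(p[1]+.5)/5-.5+165)
H=[(225,103),(372,155),(399,323),(277,410),(123,357),(98,205)]
P=np.array([onz("wrist",c(p),204,s) for p in H]);print("centre",P.mean(0),"disc",onz("wrist",c((249,266)),204,s))
e=np.roll(P,-1,0)-P
for i in range(6):
    n=np.degrees(np.arctan2(e[i,1],e[i,0]))-90
    print("edge len %.1f mod60 %.1f"%(np.linalg.norm(e[i]),n%60))
E
```

```text
centre [ 527.315 -266.278  204.   ] disc [ 526.689 -266.175  204.   ]
edge len 20.6 mod60 30.4
edge len 24.4 mod60 30.7
edge len 21.2 mod60 29.0
edge len 22.8 mod60 29.8
edge len 22.3 mod60 27.6
edge len 22.1 mod60 30.1
```

The knob now has flats at 29.6° mod 60, so it has turned 123° (2.15 rad), and its centre is (526.9,-266.2). The last hold was about 2 mm off centre. I'll wind the wrist back and regrasp centred at azimuth 29.6°.

Request:
jog_arm --steps '[{"travel":[0,0.0004,-0.0064],"turn":-7,"gripper":0.8},{"travel":[0,0.0004,-0.0064],"turn":-14,"gripper":0.8},{"travel":[0,0.0004,-0.0064],"turn":-21,"gripper":0.8},{"travel":[0,0.0004,-0.0064],"turn":-28,"gripper":0.8},{"travel":[0,0.0004,-0.0064],"turn":-35,"gripper":0.8},{"travel":[0,0.0004,-0.0064],"turn":-42,"gripper":0.8},{"travel":[0,0.0004,-0.0064],"turn":-49,"gripper":0.8},{"travel":[0,0.0004,-0.0064],"turn":-56,"gripper":0.8},{"travel":[0,0.0004,-0.0064],"turn":-63,"gripper":0.8},{"travel":[0,0.0004,-0.0064],"turn":-70,"gripper":0.8},{"travel":[0,0.0004,-0.0064],"turn":-77,"gripper":0.8},{"travel":[0,0.0004,-0.0064],"turn":-84,"gripper":0.8},{"travel":[0,0.0004,-0.0064],"turn":-91,"gripper":0.8},{"travel":[0,0.0004,-0.0064],"turn":-98,"gripper":0.8},{"travel":[0,0.0004,-0.0064],"turn":-105,"gripper":0.8},{"travel":[0,0.0004,-0.0064],"turn":-112,"gripper":0.8},{"travel":[0,0.0004,-0.0064],"turn":-119,"gripper":0.8},{"travel":[0,0.0004,-0.0064],"turn":-126,"gripper":0.8},{"travel":[0,0.0004,-0.0064],"turn":-129.2,"gripper":0.8},{"travel":[0,0.0004,-0.0064],"turn":-129.2,"gripper":0.8}]'

```text
clock: 15.88
eef_pos: [526.5, -266.1, 260.4]
eef_rot: [[-0.022, 0.864, 0.503], [0.009, 0.503, -0.864], [-1.0, -0.014, -0.018]]
ft_force: [-0.1, -0.6, -0.1]
opening: 0.902
```

```bash
python3 st.py; python3 - <<'E'
from h import *
print(state()["eef_rot"])
E
```

```text
15.8833 [ 526.46  -266.065  260.403] az 30.2 tilt [-0.022  0.009] q [-0.191  0.301  0.729  1.527 -0.198  1.414  1.078] op 0.902 [-0.137 -0.561 -0.054] [-0.021 -0.039  0.018]
[[-0.022  0.864  0.503]
 [ 0.009  0.503 -0.864]
 [-1.    -0.014 -0.018]]
```

Request:
jog_arm --steps '[{"travel":[0.025,0.0004,0.0004],"turn":0.6,"gripper":0.8},{"travel":[0.05,0.0008,0.0008],"turn":0.6,"gripper":0.8},{"travel":[0.075,0.0012,0.0013],"turn":0.6,"gripper":0.8},{"travel":[0.088,0.0013,0.0015],"turn":0.6,"gripper":0.8},{"travel":[0.088,0.0013,0.0015],"turn":0.6,"gripper":0.8},{"travel":[0.088,0.0013,0.0015],"turn":0.6,"gripper":0.8},{"travel":[0.088,0.0013,0.0015],"turn":0.6,"gripper":0.8},{"travel":[0.088,0.0013,0.0015],"turn":0.6,"gripper":-1},{"travel":[0.088,0.0013,0.0015],"turn":0.6,"gripper":-1},{"travel":[0.088,0.0013,0.0015],"turn":0.6,"gripper":-1},{"travel":[0.088,0.0013,0.0015],"turn":0.6,"gripper":-1},{"travel":[0.088,0.0013,0.0015],"turn":0.6,"gripper":-1},{"travel":[0.088,0.0013,0.0015],"turn":0.6,"gripper":-1},{"travel":[0.088,0.0013,0.0015],"turn":0.6,"gripper":-1}]'

```text
clock: 17.05
eef_pos: [525.9, -266.8, 173.6]
eef_rot: [[-0.021, 0.87, 0.493], [0.009, 0.493, -0.87], [-1.0, -0.014, -0.018]]
ft_force: [-6.5, 0.2, 8.0]
opening: 0.459
```

```bash
python3 st.py; python3 - <<'E'
from h import *
import pickle
s=state();w=capture("wrist");cv2.imwrite("pics/w10.png",w[:,:,::-1])
print(s["eef_rot"],proj("wrist",[[526.9,-266.2,204]],s))
E
```

```text
17.05 [ 525.914 -266.753  173.628] az 29.5 tilt [-0.021  0.009] q [-0.174  0.363  0.709  1.646 -0.243  1.247  1.101] op 0.459 [-6.458  0.239  8.024] [0.173 1.095 0.208]
[[-0.021  0.87   0.493]
 [ 0.009  0.493 -0.87 ]
 [-1.    -0.014 -0.018]] [[272.454 301.228]]
```

View pics/w10.png

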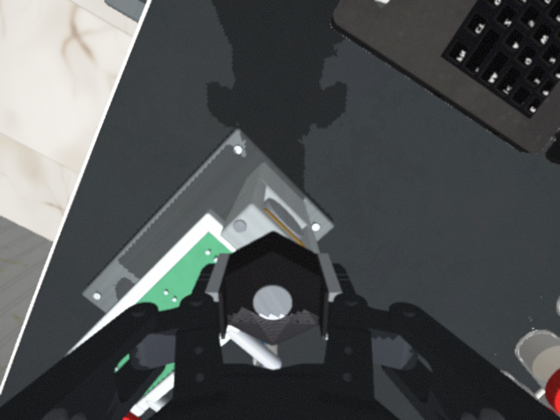

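Centred: the disc is at (272,301) as predicted and the flats lie along the pads. Turning slowly and watching the torque.

Request:
jog_arm --steps '[{"travel":[0,0,0],"turn":3,"gripper":-1},{"travel":[0,0,0],"turn":6,"gripper":-1},{"travel":[0,0,0],"turn":9,"gripper":-1},{"travel":[0,0,0],"turn":12,"gripper":-1},{"travel":[0,0,0],"turn":12,"gripper":-1}]'

```text
clock: 17.52
eef_pos: [527.2, -271.3, 174.3]
eef_rot: [[-0.017, 0.955, 0.297], [-0.0, 0.297, -0.955], [-1.0, -0.016, -0.005]]
ft_force: [12.2, -19.1, -12.4]
opening: 0.461
```

```bash
python3 st.py; python3 - <<'E'
from h import *
w=capture("wrist");cv2.imwrite("pics/w11.png",cv2.resize(cv2.convertScaleAbs(w[210:360,190:360,::-1],alpha=2.5,beta=30),None,fx=2.3,fy=2.3))
E
```

```text
17.5167 [ 527.241 -271.258  174.265] az 17.3 tilt [-0.017 -0.   ] q [-0.201  0.373  0.75   1.646 -0.257  1.242  0.903] op 0.461 [ 12.185 -19.109 -12.394] [-4.138 -2.744  0.014]
```

View pics/w11.png

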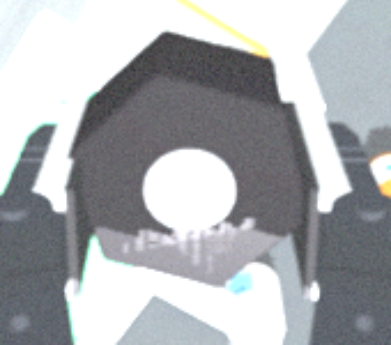

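The knob stayed while the hand turned 12° around it. The flats are tilted in the crop and the hand was pushed 4.5 mm sideways. I'll check the joint 7 torque and the shoe's position to learn whether this is the end stop.

```bash
python3 - <<'E'
from h import *
s=state();print(s["effort"],s["ft_torque"],s["ft_force"])
im=capture("scene");cv2.imwrite("pics/scene11.png",cv2.resize(im[120:220,220:320,::-1],None,fx=6,fy=6,interpolation=cv2.INTER_CUBIC))
a=cv2.imread("pics/scene4.png")[120:220,220:320];cv2.imwrite("pics/scene4k.png",cv2.resize(a,None,fx=6,fy=6,interpolation=cv2.INTER_CUBIC))
E
```

```text
[ -6.982 -55.904   5.512 -33.809  -2.22    7.154  -0.219] [-3.922 -2.888 -0.013] [ 12.339 -19.208 -14.111]
```

View pics/scene11.png

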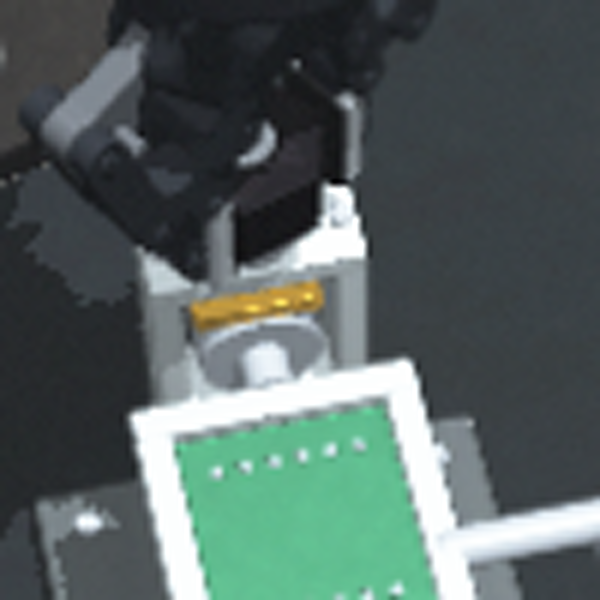

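View pics/scene4k.png

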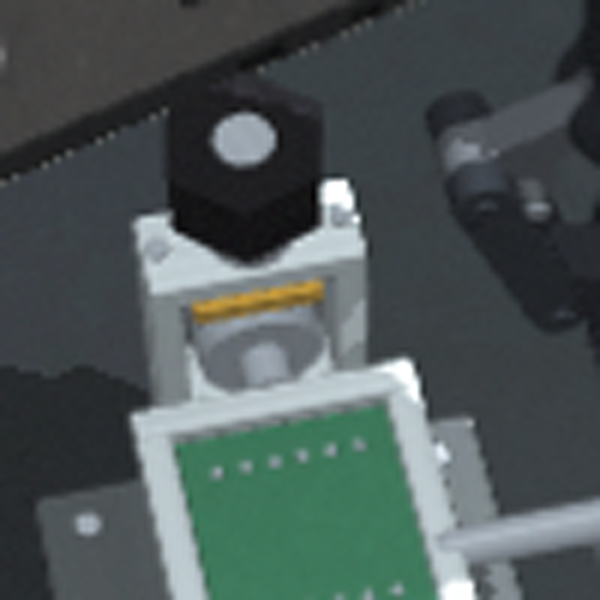

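Joint 7 torque reads about zero at rest, so the static reading tells nothing. In the scene view the shoe has come down about 1.3 px and now touches the drum. I'll open, recentre on the flats at the same height, and regrasp.

Request:
jog_arm --steps '[{"travel":[0,0,0],"turn":0,"gripper":0.5},{"travel":[0,0,0],"turn":0,"gripper":0.5},{"travel":[0,0,0],"turn":0,"gripper":0.5},{"travel":[0,0.0009,-0.0052],"turn":-4,"gripper":0.5},{"travel":[0,0.0009,-0.0052],"turn":-8,"gripper":0.5},{"travel":[0,0.0009,-0.0052],"turn":-12,"gripper":0.5},{"travel":[0,0.0009,-0.0052],"turn":-12,"gripper":0.5},{"travel":[0,0.0009,-0.0052],"turn":-12,"gripper":0.5},{"travel":[0,0.0009,-0.0052],"turn":-12,"gripper":0.5}]'

```text
clock: 18.37
eef_pos: [526.6, -265.9, 174.4]
eef_rot: [[-0.016, 0.873, 0.488], [0.001, 0.488, -0.873], [-1.0, -0.014, -0.009]]
ft_force: [0.4, 0.1, 0.6]
opening: 0.747
```

```bash
python3 st.py; python3 - <<'E'
from h import *
import pickle
s=state();pickle.dump(s,open("s12.pkl","wb"));w=capture("wrist");cv2.imwrite("pics/w12.png",w[:,:,::-1]);cv2.imwrite("pics/k12.png",cv2.resize(cv2.convertScaleAbs(w[220:370,190:360,::-1],alpha=2.5,beta=30),None,fx=4,fy=4,interpolation=cv2.INTER_CUBIC))
E
```

```text
18.3667 [ 526.576 -265.875  174.409] az 29.2 tilt [-0.016  0.001] q [-0.183  0.356  0.711  1.652 -0.236  1.238  1.088] op 0.747 [0.379 0.142 0.559] [-0.023 -0.043  0.013]
```

View pics/k12.png

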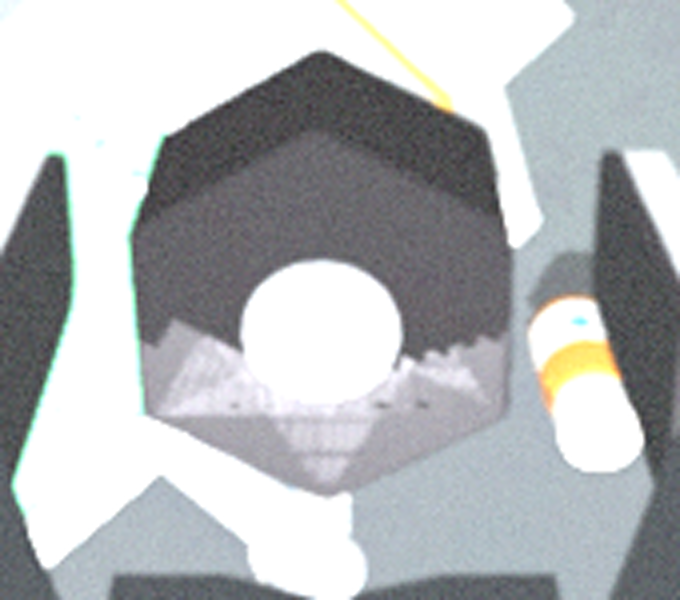

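```bash
cat > hexm.py <<'E'
from h import *
import pickle,sys
def hexm(sf,H,off,f):
    s=pickle.load(open(sf,"rb"))
    P=np.array([onz("wrist",((p[0]+.5)/f-.5+off[0],(p[1]+.5)/f-.5+off[1]),204,s) for p in H])
    e=np.roll(P,-1,0)-P;a=np.arctan2(e[:,1],e[:,0])
    m=np.degrees(np.angle(np.mean(np.exp(6j*a))))/6
    print("centre",P.mean(0)[:2],"edges",np.linalg.norm(e,axis=1),"flat mod60 %.1f"%((m-90)%60))
E
python3 - <<'E'
from hexm import *
hexm("s12.pkl",[(318,131),(508,222),(500,410),(327,497),(150,412),(135,235)],(190,220),4)
E
```

```text
centre [ 526.654 -265.614] edges [21.764 22.756 21.924 22.012 21.613 22.244] flat mod60 30.7
```

The flats are at 30.7°, unchanged within the error. Closing, then turning in short calls to read the torque as it builds.

Request:
jog_arm --steps '[{"travel":[0,0,0],"turn":-1,"gripper":-1},{"travel":[0,0,0],"turn":-1,"gripper":-1},{"travel":[0,0,0],"turn":-1,"gripper":-1},{"travel":[0,0,0],"turn":-1,"gripper":-1},{"travel":[0,0,0],"turn":-1,"gripper":-1},{"travel":[0,0,0],"turn":-1,"gripper":-1},{"travel":[0,0,0],"turn":-1,"gripper":-1},{"travel":[0,0,0],"turn":-1,"gripper":-1}]'

```text
clock: 19.08
eef_pos: [525.7, -266.5, 174.9]
eef_rot: [[-0.017, 0.864, 0.503], [0.001, 0.503, -0.864], [-1.0, -0.015, -0.009]]
ft_force: [-5.7, 0.6, 7.3]
opening: 0.458
```

```bash
python3 st.py
```

```text
19.0833 [ 525.71  -266.459  174.851] az 30.2 tilt [-0.017  0.001] q [-0.18   0.355  0.709  1.652 -0.234  1.24   1.104] op 0.458 [-5.675  0.55   7.331] [0.184 1.034 0.235]
```

Request:
jog_arm --steps '[{"travel":[0,0,0],"turn":4,"gripper":-1},{"travel":[0,0,0],"turn":4,"gripper":-1}]'

```text
clock: 19.25
eef_pos: [526.1, -267.2, 175.0]
eef_rot: [[-0.016, 0.898, 0.439], [-0.001, 0.439, -0.898], [-1.0, -0.015, -0.006]]
ft_force: [2.0, -5.1, -2.4]
opening: 0.459
```

```bash
python3 st.py
```

```text
19.25 [ 526.082 -267.212  175.003] az 26.1 tilt [-0.016 -0.001] q [-0.19   0.358  0.722  1.652 -0.238  1.239  1.037] op 0.459 [ 1.979 -5.146 -2.432] [-0.941 -0.66   1.73 ]
```

Request:
jog_arm --steps '[{"travel":[0,0,-0.001],"turn":3,"gripper":-1},{"travel":[0,0,-0.001],"turn":3,"gripper":-1}]'

```text
clock: 19.42
eef_pos: [526.4, -268.0, 175.2]
eef_rot: [[-0.015, 0.92, 0.393], [-0.006, 0.393, -0.92], [-1.0, -0.016, -0.0]]
ft_force: [4.3, -10.7, -6.6]
opening: 0.459
```

```bash
python3 st.py; python3 - <<'E'
from h import *
import pickle
s=state();pickle.dump(s,open("s13.pkl","wb"));w=capture("wrist");cv2.imwrite("pics/k13.png",cv2.resize(cv2.convertScaleAbs(w[220:370,190:360,::-1],alpha=2.5,beta=30),None,fx=4,fy=4,interpolation=cv2.INTER_CUBIC))
E
```

```text
19.4167 [ 526.413 -268.038  175.178] az 23.1 tilt [-0.015 -0.006] q [-0.2    0.359  0.733  1.654 -0.238  1.235  0.986] op 0.459 [  4.269 -10.697  -6.574] [-1.993 -1.196  3.275]
```

View pics/k13.png

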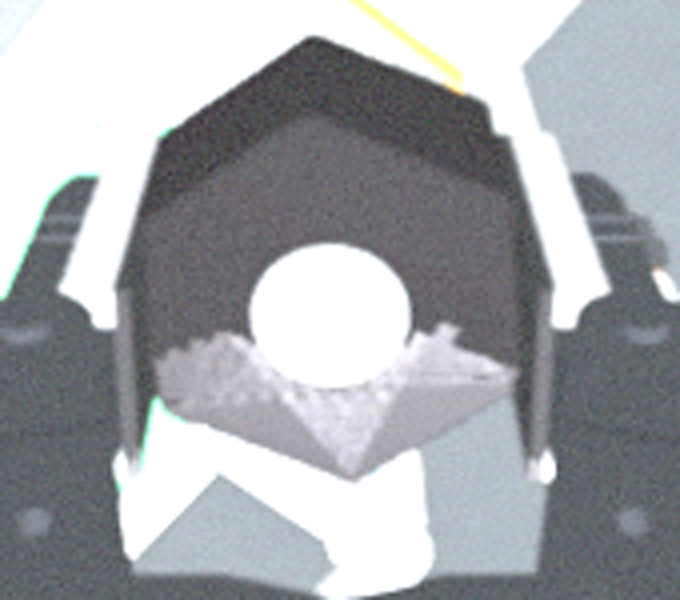

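The torque rose to 3.3 N m over 7° while the knob stayed still (free drag is 0.15). That is the hard end stop, about 2.1 rad from the start. I'm easing off, opening and lifting clear.

Request:
jog_arm --steps '[{"travel":[0,0,0],"turn":0,"gripper":0.5},{"travel":[0,0,0],"turn":0,"gripper":0.5},{"travel":[0,0,0],"turn":0,"gripper":0.5},{"travel":[0,0,0],"turn":0,"gripper":0.5},{"travel":[0,0,0],"turn":0,"gripper":0.5},{"travel":[-0.03,0,0],"turn":0,"gripper":0.5},{"travel":[-0.06,0,0],"turn":0,"gripper":0.5},{"travel":[-0.085,-0.03,-0.03],"turn":0,"gripper":0.5},{"travel":[-0.085,-0.06,-0.04],"turn":7,"gripper":0.5},{"travel":[-0.085,-0.09,-0.04],"turn":14,"gripper":0.5},{"travel":[-0.085,-0.11,-0.04],"turn":21,"gripper":0.5},{"travel":[-0.085,-0.11,-0.04],"turn":28,"gripper":0.5},{"travel":[-0.085,-0.11,-0.04],"turn":35,"gripper":0.5},{"travel":[-0.085,-0.11,-0.04],"turn":38,"gripper":0.5},{"travel":[-0.085,-0.11,-0.04],"turn":38,"gripper":0.5},{"travel":[-0.085,-0.11,-0.04],"turn":38,"gripper":0.5}]'

```text
clock: 20.8
eef_pos: [410.8, -274.1, 262.0]
eef_rot: [[-0.015, 0.967, -0.253], [-0.006, -0.253, -0.967], [-1.0, -0.013, 0.009]]
ft_force: [-0.4, -1.5, -0.2]
opening: 0.749
```

```bash
python3 st.py; python3 - <<'E'
from h import *
import pickle
s=state();pickle.dump(s,open("s14.pkl","wb"));w=capture("wrist");cv2.imwrite("pics/w14.png",w[:,:,::-1])
for n in("scene","top"):cv2.imwrite(f"pics/{n}14.png",capture(n)[:,:,::-1])
E
```

```text
20.8 [ 410.784 -274.118  262.004] az -14.6 tilt [-0.015 -0.006] q [-0.317  0.001  0.819  1.779  0.012  1.372  0.244] op 0.749 [-0.402 -1.488 -0.216] [-0.009 -0.034  0.042]
```

View pics/w14.png

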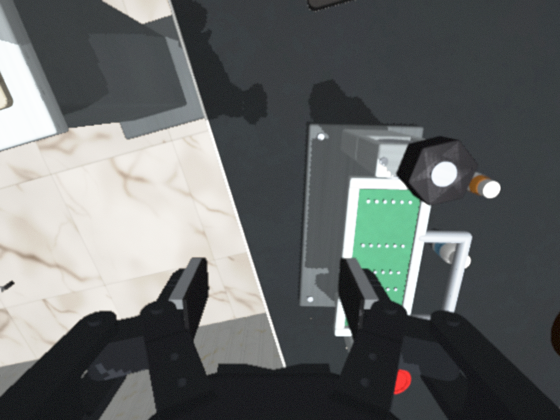

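View pics/scene14.png

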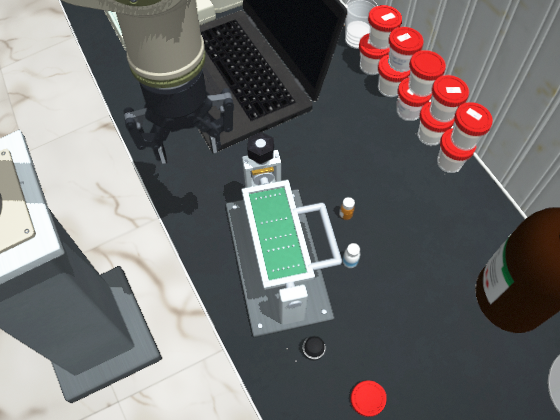

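```bash
python3 - <<'E'
import cv2
b=cv2.imread("pics/w14.png")[125:215,385:485]
k=cv2.resize(cv2.convertScaleAbs(b,alpha=2.5,beta=20),None,fx=4,fy=4,interpolation=cv2.INTER_CUBIC)
a=cv2.imread("pics/scene14.png")[130:290,210:370];a=cv2.resize(a,(400,400),interpolation=cv2.INTER_CUBIC)[:360]
cv2.imwrite("pics/c14.png",cv2.hconcat([k,a]))
# shift of the handle region / bystanders between before and after, scene camera
g=lambda f:cv2.cvtColor(cv2.imread(f),cv2.COLOR_BGR2GRAY).astype('float32')
A,B,O=g("pics/scene4.png"),g("pics/scene14.png"),g("pics/scene0.png")
w=lambda I,r:I[r[1]:r[3],r[0]:r[2]].copy()
print("handle",cv2.phaseCorrelate(w(A,(305,200,345,285)),w(B,(305,200,345,285))))
for n,r in dict(vial=(330,190,365,225),squat=(343,238,370,275),puck=(295,330,335,365)).items():print(n,cv2.phaseCorrelate(w(O,r),w(B,r)))
E
```

```text
handle ((1.7786234835170944e-05, -0.12133635759085593), 0.9116961763964759)
vial ((-0.05432660261772071, 0.03730835104980912), 0.9655354578553894)
squat ((0.5089537732359819, -0.03136086116063197), 0.994947866929902)
puck ((-0.010842835784622196, 0.03050115477118709), 0.9919399589300155)
```

View pics/c14.png

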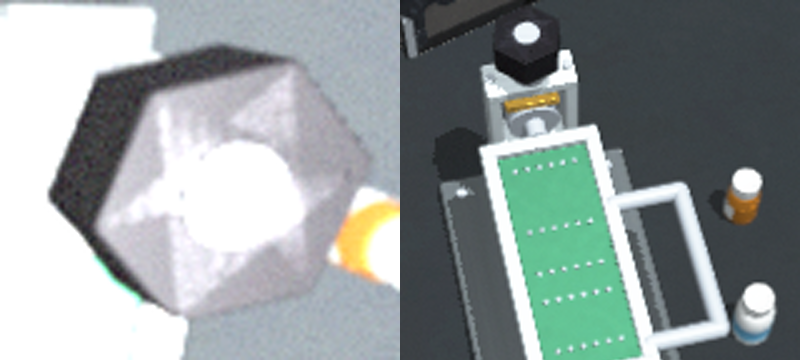

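```bash
python3 - <<'E'
from hexm import *
hexm("s14.pkl",[(158,93),(293,63),(370,160),(328,262),(188,316),(97,222)],(385,125),4)
E
```

```text
centre [ 527.873 -265.239] edges [21.139 21.589 17.366 23.699 23.654 22.003] flat mod60 31.8
```

Everything stands where it was: the handle shifted by less than 0.2 px and the bystanders by 0.5 px or less. As a last check I'll press the shut fingertips gently on the bar from above. A free swivel gives way at about 1 N; a locked one pushes back.

Request:
jog_arm --steps '[{"travel":[0,0.035,0.018],"turn":0,"gripper":-1},{"travel":[0,0.07,0.035],"turn":0,"gripper":-1},{"travel":[0,0.105,0.053],"turn":0,"gripper":-1},{"travel":[0,0.14,0.07],"turn":0,"gripper":-1},{"travel":[0,0.175,0.087],"turn":0,"gripper":-1},{"travel":[0,0.19,0.096],"turn":0,"gripper":-1},{"travel":[0.03,0.19,0.096],"turn":0,"gripper":-1},{"travel":[0.06,0.19,0.096],"turn":0,"gripper":-1},{"travel":[0.09,0.19,0.096],"turn":0,"gripper":-1},{"travel":[0.115,0.19,0.096],"turn":0,"gripper":-1},{"travel":[0.115,0.19,0.096],"turn":0,"gripper":-1},{"travel":[0.115,0.19,0.096],"turn":0,"gripper":-1}]'

```text
clock: 21.95
eef_pos: [568.3, -415.2, 144.5]
eef_rot: [[-0.017, 0.968, -0.252], [-0.005, -0.252, -0.968], [-1.0, -0.016, 0.009]]
ft_force: [-0.2, -0.2, 1.0]
opening: 0.002
```

```bash
python3 st.py
```

```text
21.95 [ 568.284 -415.229  144.531] az -14.6 tilt [-0.017 -0.005] q [ 0.064  0.68   0.783  1.351 -0.461  1.31   0.6  ] op 0.002 [-0.19  -0.228  1.   ] [-0.005 -0.064  0.01 ]
```

Request:
jog_arm --steps '[{"travel":[0.01,0.003,0],"turn":0,"gripper":-1},{"travel":[0.018,0.003,0],"turn":0,"gripper":-1},{"travel":[0.023,0.003,0],"turn":0,"gripper":-1},{"travel":[0.024,0.003,0],"turn":0,"gripper":-1},{"travel":[0.024,0.003,0],"turn":0,"gripper":-1}]'

```text
clock: 22.37
eef_pos: [570.8, -416.2, 120.6]
eef_rot: [[-0.017, 0.968, -0.252], [-0.005, -0.252, -0.968], [-1.0, -0.015, 0.009]]
ft_force: [-0.5, 0.2, -0.4]
opening: 0.0
```

```bash
python3 st.py
```

```text
22.3667 [ 570.845 -416.158  120.619] az -14.6 tilt [-0.017 -0.005] q [ 0.07   0.704  0.77   1.367 -0.475  1.273  0.607] op 0.000 [-0.495  0.168 -0.427] [0.008 0.001 0.031]
```

Request:
jog_arm --steps '[{"travel":[0.001,0,0],"turn":0,"gripper":-1},{"travel":[0.002,0,0],"turn":0,"gripper":-1},{"travel":[0.002,0,0],"turn":0,"gripper":-1}]'

```text
clock: 22.62
eef_pos: [571.0, -416.3, 119.2]
eef_rot: [[-0.017, 0.968, -0.252], [-0.005, -0.252, -0.968], [-1.0, -0.015, 0.009]]
ft_force: [0.3, -0.7, 2.8]
opening: -0.002
```

```bash
python3 st.py
```

```text
22.6167 [ 570.989 -416.317  119.156] az -14.6 tilt [-0.017 -0.005] q [ 0.07   0.705  0.77   1.368 -0.476  1.27   0.607] op -0.002 [ 0.338 -0.663  2.827] [ 0.125  0.043 -0.   ]
```

Request:
jog_arm --steps '[{"travel":[0.001,0,0],"turn":0,"gripper":-1},{"travel":[0.0015,0,0],"turn":0,"gripper":-1},{"travel":[0.0015,0,0],"turn":0,"gripper":-1}]'

```text
clock: 22.87
eef_pos: [571.1, -416.3, 118.1]
eef_rot: [[-0.016, 0.968, -0.252], [-0.005, -0.252, -0.968], [-1.0, -0.014, 0.009]]
ft_force: [-0.6, 1.3, 5.0]
opening: -0.002
```

```bash
python3 st.py; python3 - <<'E'
from h import *
a=capture("scene")[180:300,270:390,::-1];cv2.imwrite("pics/t1.png",cv2.resize(a,None,fx=5,fy=5,interpolation=cv2.INTER_CUBIC))
E
```

```text
22.8667 [ 571.064 -416.333  118.133] az -14.6 tilt [-0.016 -0.005] q [ 0.07   0.706  0.769  1.369 -0.477  1.268  0.608] op -0.002 [-0.641  1.27   4.978] [ 0.367  0.288 -0.014]
```

View pics/t1.png

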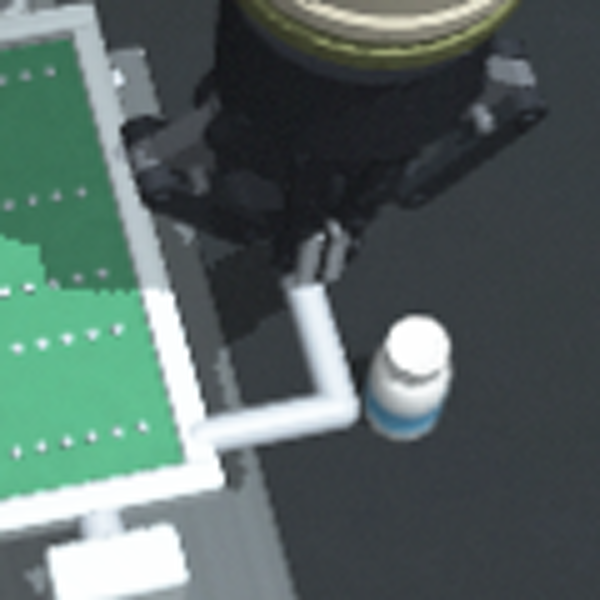

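The bar pushed back with 5 N (0.4 N m), well over the free drag (about 1 N at the bar), and gave way by about 1 mm at most. The brake is holding. Lifting clear.

Request:
jog_arm --steps '[{"travel":[-0.02,0,0],"turn":0,"gripper":-1},{"travel":[-0.05,0,0],"turn":0,"gripper":-1},{"travel":[-0.09,0,0],"turn":0,"gripper":-1},{"travel":[-0.13,0,0],"turn":0,"gripper":-1},{"travel":[-0.16,0,0],"turn":0,"gripper":-1},{"travel":[-0.16,-0.04,0],"turn":0,"gripper":-1},{"travel":[-0.16,-0.08,0],"turn":0,"gripper":-1},{"travel":[-0.16,-0.12,-0.02],"turn":0,"gripper":-1},{"travel":[-0.16,-0.15,-0.04],"turn":0,"gripper":-1},{"travel":[-0.16,-0.15,-0.04],"turn":0,"gripper":-1},{"travel":[-0.16,-0.15,-0.04],"turn":0,"gripper":-1},{"travel":[-0.16,-0.15,-0.04],"turn":0,"gripper":-1}]'

```text
clock: 23.92
eef_pos: [439.3, -338.7, 280.4]
eef_rot: [[-0.014, 0.968, -0.251], [-0.005, -0.251, -0.968], [-1.0, -0.013, 0.009]]
ft_force: [-0.3, -0.2, -0.0]
opening: 0.001
```

```bash
python3 st.py; python3 - <<'E'
from h import *
im=capture("scene")[:,:,::-1];cv2.imwrite("pics/scene15.png",im)
g=lambda f:cv2.cvtColor(cv2.imread(f),cv2.COLOR_BGR2GRAY).astype('float32')
A,B=g("pics/scene14.png"),g("pics/scene15.png");r=(318,215,345,285)
print(cv2.phaseCorrelate(A[r[1]:r[3],r[0]:r[2]].copy(),B[r[1]:r[3],r[0]:r[2]].copy()))
a=im[130:290,210:370];cv2.imwrite("pics/s15.png",cv2.resize(a,(560,560),interpolation=cv2.INTER_CUBIC))
E
```

```text
23.9167 [ 439.339 -338.739  280.358] az -14.5 tilt [-0.014 -0.005] q [-0.23   0.208  0.932  1.607 -0.155  1.419  0.463] op 0.001 [-0.318 -0.166 -0.002] [ 0.015 -0.029 -0.   ]
((0.48611231179178915, 0.02513318273130949), 0.9912870258951383)
```

View pics/s15.png

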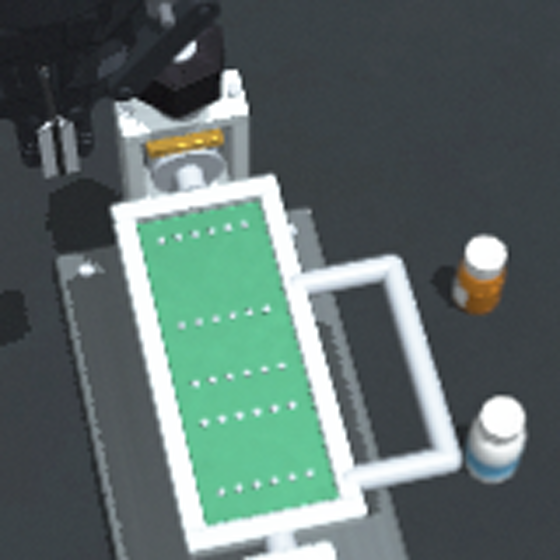

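The board lies solder side up with its handle at (425,365) in the crop. The shoe rests on the drum, the bottles are in place, and the hand is clear with zero force. Handing in.

```bash
python3 -c "
from bench import bot
print(bot.sign_off())"
```

```text
the job is handed in; nothing more can be done
None
```

The board is turned over and lies solder side up. The knob is tight at its end stop, and I handed the job in at about 24 s of the 72 s allowed; no verdict was reported.

**What I did:** I took the handle bar and swung the board over the top with the hand pointing down. I then turned the knob about 123° (2.1 rad) clockwise until it stopped.

**Checks that held up:**
- **Level:** After the swing, two wrist views showed the board tilted by no more than 0.02 rad. The bar height gave about 3.14 to 3.17 rad.
- **End stop:** On the final, centred grasp the torque rose to 3.3 N m over 7° while the knob stood still; its free drag is 0.15 N m.
- **Lock:** With the fingertips pressed on the handle bar, it held against 5 N (0.4 N m), which is well above the free drag. It yielded about 1 mm at most.
- **Bystanders:** The bottles and the puck moved 0.5 px or less in the scene view.
- **Clear:** The robot touched nothing when I handed in.

**What went wrong or stayed unclear:**
- **Grip slip:** At the end stop the gripper twice slipped round the knob, with side force up to about 68 N at the wrist. I had to open and regrasp on the flats each time.
- **Knob angle:** Three readings after tightening scatter between 29.6° and 31.8°. The last had one badly picked corner.
- **Shoe force:** I could not measure it directly, so that it is above 30 N is inferred from the hard stop and the lock test.

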